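Cover the juice jug and the ramekin

TASK

The juicing is done and what is left has to be covered: lift the stirring stick off the jug and lay it flat in the middle of the shallow steel tray, and put each lid from the sloping rack on the vessel it fits, the wide lid on the glass jug and the small lid on the ramekin, so that both sit fully down on the rim and level. Set the lids down in hand, do not drop them, and leave the jug, the ramekin and the squeezer, bottle and ladle standing or lying where they are.

Things in the scene. Friction and masses are not known exactly. Their poses are not given: they have to be found in the camera images.
- wide_lid_knob (a point): Wide bamboo lid, about 220 g, in either place on the rack. Point: centre of its knob, a cylinder 26 mm across, 36 mm tall, on the lid's axis. z points out along the knob. Along -z from here: disc top at 18 mm, disc underside (sits on the rim) 26 mm, plug bottom 36 mm. Disc 120 mm across, 8 mm thick; tapered plug 10 mm tall, 92 mm across at the disc, 80 mm at its foot, enters the jug's mouth.
- small_lid_knob (a point): Small bamboo lid, about 140 g, in the other place on the rack. Same knob (26 mm across, 36 mm tall), point, axes and heights as the wide lid. Disc 94 mm across, 8 mm thick; plug 10 mm tall, 64 mm across at the disc, 52 mm at its bottom; fits the ramekin.
- rack: Fixed steel rack, 284 (y) x 125 (x) mm, 116 mm high; origin under its middle. A board slopes at 40 degrees, rising to its +x, with a 22 mm ledge square to it at its lower edge (corner at x -50, z 25 mm). The lids lie on the board side by side at y about +69 and -69 mm, lower edge on the ledge, so their knobs point up and to the rack's -x, 40 degrees from vertical (away from the robot).
- jug_rim (a point): Loose clear glass jug, 125 mm tall, about 600 g. Point: centre of its mouth at rim height; z up. Mouth 100 mm across inside, 108 mm outside. Handle sticks out to its -x, to 98 mm from the axis, under 112 mm high; a small pouring lip at +x, below the rim. It stands left or right of the rack, the ramekin on the other side.
- ramekin_rim (a point): Loose white ceramic ramekin, 50 mm tall, about 250 g; this point is the centre of its mouth at rim height. z up. Mouth 72 mm across inside, 82 mm outside.
- stick_center (a point): Flat bamboo stirring stick, 170 mm long (its x), 14 mm wide (y), 10 mm thick (z), about 30 g; this point is its centre. At the start it lies across the jug's rim, its centre near the middle of the mouth.
- tray_floor (a point): Fixed shallow steel tray beyond the rack as the robot sees it, 90 mm (its x) by 220 mm (its y) outside, 82 by 212 mm inside, lip 12 mm high; this point is the centre of its inner floor, 4 mm above the counter.
- squeezer: Bystander: green plastic citrus squeezer, 114 mm across with a small pour lip, 98 mm tall. Origin under its middle.
- bottle: Bystander: green glass bottle, 62 mm across, 200 mm tall. Origin under its middle.
- ladle: Bystander: small steel ladle lying along its x, about 195 mm long, 64 mm wide at the bowl, up to 40 mm high. Origin on the counter near its middle; the bowl is at +x.
There are look-alikes about, which are no part of the job. Of the things shaped like the part that bears stick_center, the wooden one is meant.

How it is judged (in metres and radians):
At the end, for the whole second after the job is handed in: Wide lid on jug, small lid on ramekin: centred within 8 mm, disc within 4 mm of the rim, level within 0.06 rad; stick flat in the tray, centre within 36 mm across and 45 mm along of its middle; all at rest; jug and ramekin upright, within 50 mm of their start (horizontal distance between wide_lid_knob and jug_rim below 0.008 m and z of wide_lid_knob in the frame of jug_rim between 0.022 and 0.03 m and angle between each of wide_lid_knob, small_lid_knob's own z axis and vertical below 0.06 rad and horizontal distance between small_lid_knob and ramekin_rim below 0.008 m and z of small_lid_knob in the frame of ramekin_rim between 0.022 and 0.03 m and x of stick_center in the frame of tray_floor between -0.036 and 0.036 m and y of stick_center in the frame of tray_floor between -0.045 and 0.045 m and z of stick_center in the frame of tray_floor below 0.012 m and angle between stick_center's own x axis and vertical between 1.51 and 1.63 rad and linear speed of each of wide_lid, small_lid, stick below 0.02 m/s and distance of each of jug_rim, ramekin_rim from where it was at the start of the episode below 0.05 m and angle between each of jug_rim, ramekin_rim's own z axis and vertical below 0.05 rad); the robot touches nothing.
It fails at once if a lid was let go and fell (faster than 0.6 m/s with no finger on it) ((linear speed of wide_lid above 0.6 m/s and contact force between wide_lid and the fingers below 0.05 N) or (linear speed of small_lid above 0.6 m/s and contact force between small_lid and the fingers below 0.05 N)).
It fails at once if the jug or the ramekin was tipped by more than 0.35 rad (angle between any of jug_rim, ramekin_rim's own z axis and vertical above 0.35 rad).
It fails at once if the squeezer, bottle or ladle was shifted by more than 40 mm (distance of any of squeezer, bottle, ladle from where it was at the start of the episode above 0.04 m).
It also fails if it takes over 64 s, if anything falls off the work surface, if the arm or the gripper's body presses on something with over 40 N, if the wrist force passes 120 N, or if a joint passes its speed limit or range.

ROBOT

A 6-joint arm with a two-finger parallel gripper is mounted at the origin on the work surface. World frame = base frame: x ahead of the robot, y to its left, z up, the work surface at z = 0. Lengths are in m, angles in degrees, forces in N, time in s.
With the tool pointing down it reaches from about 0.225 to 0.875 m from the base axis. Payload 3.4 kg.
Tool frame: the origin (TCP) lies on the centre line of the jaws, within the pads' length; the fingertips stand 19 mm ahead of it and the grasp point (between the pads) is the TCP (robot.tip_extent is the distance from the TCP to the fingertips, in m); z points along the fingers, x is the direction in which the jaws open and shut, and the axes are right-handed (so a half turn about z gives the same grasp; the last joint's range is limited). The gripper opens to 85 mm and grips with 20 to 120 N. Pads are 22 mm wide; open, the fingers measure 114 mm over their backs; the gripper's body (76 mm by 85 mm) begins 54 mm behind the grasp point. The pads swing forward as they close: fully open they stand 13 mm farther back than shut.
Start: joints at [66.291, 15.808, 86.224, -0, 77.962, -6.933], TCP at [0.166, 0.551, 0.25] pointing down, gripper open.
Joint ranges: [-165.64, 165.64], [-43.16, 119.46], [12.63, 154.43], [-67.54, 247.53], [6.08, 155.33], [-154.97, 154.97]. Speed limits (degrees/s): [147.25, 147.25, 180, 180, 180, 180].

INTERFACE

Orientations are given as [roll, pitch, yaw] about the fixed x, y, z axes, in that order (R = Rz(yaw) Ry(pitch) Rx(roll)).
In Python, from cell import robot gives the robot as it stands.
- The arm moves only by the shell command python3 -m handwheel 'ROWS' [FORCE]. ROWS is JSON, a list that holds one entry, the list of rows, each a list of 7 numbers: the shift along the tool's x, y, z in mm, then the turn, a rotation vector about the tool's x, y, z in degrees, then the opening in per cent of the stroke, from 0 (shut) to 100 (fully open). A call has 1 to 5 rows; each row is the pose to reach, as a shift and turn from the pose commanded when the call began, along the tool's axes at that moment; what a row does not reach only later rows make up. A row lasts 1/10 s, in which the tool goes at most 50 mm and 8.59 degrees, less where a joint would pass 70% of its speed; a pose out of reach is approached as far as the arm can. A call with a gripper value outside its range is refused whole. The fingers move at their own pace and stop on an object; FORCE is the grip in N (left out, the last holds). Time passes only in rows, so rows that repeat a pose let the fingers close. It gives the time, the measured TCP pose, the force and the opening at its end, in the units of the state.
- robot.observe(): the state, without advancing time (a new reading comes with each control period).
- robot.get_image(name): name is "side" or "top" or "wrist"; returns the picture (480x640x3 uint8, blue, green, red); there is no depth.
- robot.calibration(name): a dict with "intrinsics" (3x3 intrinsics, pixels), "rvec" (rotation vector, rad) and "tvec" (3), from world to camera coordinates, as OpenCV has them. Camera axes: x right, y down, z forward; pixel columns grow to the right and rows downward; lengths in m; the calibration is good to about 2 mm. A picture is of the moment at which its call begins: read the wrist's pose just before it. calibration takes no time and is no camera call; for the wrist camera it gives the pose at the moment of the call.
- robot.close_job(): hands the job in, once; it reports no verdict.
The state is a dict: "t": time; "joint_positions": joint angles; "joint_vel": joint speeds; "effort": joint torques, N m; "tcp_pos": TCP position; "tool_rot": TCP orientation; "contact_force": force on the tool from outside, world axes, zero at the start; "torque": the same for the moment, N m; "grip_width": finger opening in m.
Only numpy, scipy, OpenCV 4.12 (cv2) and the standard library are available. Lean on these libraries where they do the work, as an engineer would, in place of code of your own. Each camera call takes 0.05 s, during which the arm holds its last target.

## Working session

There is one attempt and no reset: what is moved stays moved. The work goes in short steps, Python scripts to look and compute and a shell command to move; the robot and the scene stay as the last step left them, time stands still between calls to the robot, and variables do not carry over. Pictures are saved under pics/ and viewed, and the job is handed in when it is done.

```bash
ls; mkdir -p pics
python3 - <<'E'
from cell import robot
import cv2
print(robot.observe())
for n in ("side","top","wrist"):
    c=robot.calibration(n); print(n,c)
    cv2.imwrite(f"pics/{n}0.png",robot.get_image(n))
E
```

```text
pics
{'t': 0.0, 'joint_positions': array([ 6.62916730e+01,  1.58488230e+01,  8.62953695e+01,  2.44680630e-03,
        7.79601375e+01, -6.93434362e+00]), 'joint_vel': array([ 0.00955084,  0.00685113,  0.00495927, -0.03459932, -0.12075372,
       -0.10527995]), 'effort': array([ 2.90805956e-04, -4.16766572e+01, -2.45807576e+01, -1.23712866e-04,
        1.10169151e-02, -2.51883404e-05]), 'tcp_pos': array([0.16575531, 0.55009008, 0.24942667]), 'tool_rot': array([-1.79985029e+02,  1.03278125e-01,  7.32255175e+01]), 'contact_force': array([0.35910299, 1.15538388, 0.3201366 ]), 'torque': array([ 0.02160175, -0.04439929, -0.05326456]), 'grip_width': 0.08552922864289227}
side {'intrinsics': array([[611.7608488 ,   0.        , 325.08328989],
       [  0.        , 611.7608488 , 234.63748703],
       [  0.        ,   0.        ,   1.        ]]), 'rvec': array([ 0.6498396 , -2.68955427,  1.06749098]), 'tvec': array([0.4164588 , 0.21316693, 1.62848484])}
top {'intrinsics': array([[442.95528618,   0.        , 323.28530401],
       [  0.        , 442.95528618, 244.93402124],
       [  0.        ,   0.        ,   1.        ]]), 'rvec': array([ 2.14482292, -2.09677366,  0.18380584]), 'tvec': array([-4.97385176e-04,  4.81147203e-01,  1.46727696e+00])}
wrist {'intrinsics': array([[398.62230352,   0.        , 315.22957745],
       [  0.        , 398.62230352, 241.29981368],
       [  0.        ,   0.        ,   1.        ]]), 'rvec': array([-2.31134827, -1.71728961, -0.26779768]), 'tvec': array([-0.57468724, -0.03823691,  0.38110906])}
```

View pics/side0.png

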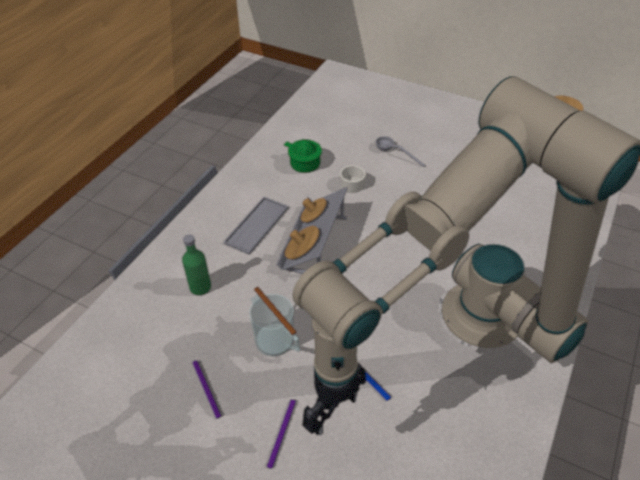

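View pics/top0.png

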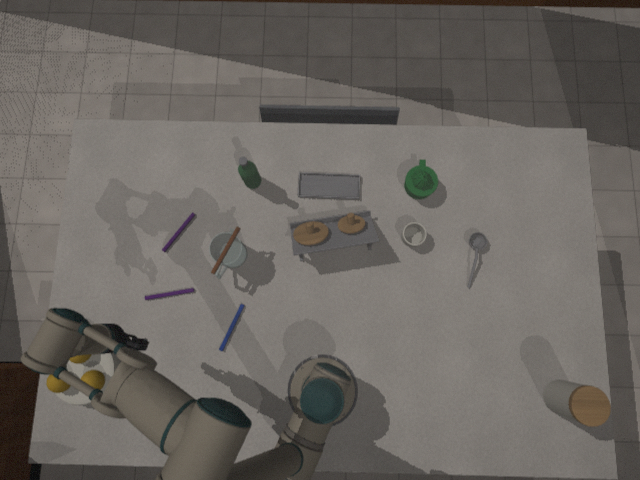

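View pics/wrist0.png

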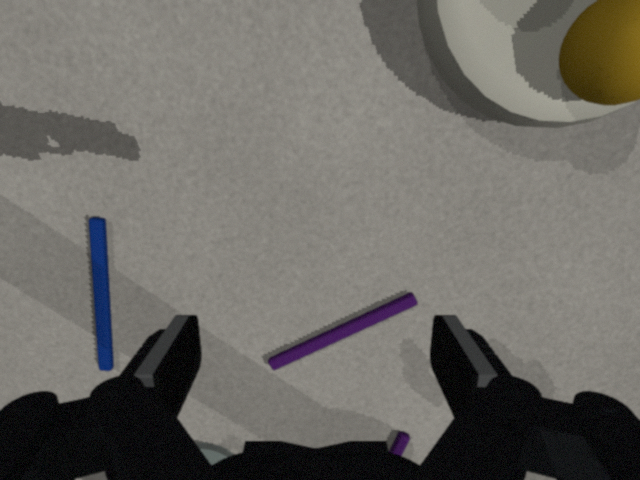

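```bash
cat > h.py <<'E'
import numpy as np, cv2
from scipy.spatial.transform import Rotation as R
from cell import robot
def proj(n,P,c=None):
    c=c or robot.calibration(n)
    return cv2.projectPoints(np.array(P,float).reshape(-1,3),c['rvec'],c['tvec'],c['intrinsics'],None)[0].reshape(-1,2)
def ray(n,uv,c=None):
    c=c or robot.calibration(n)
    Rm=cv2.Rodrigues(c['rvec'])[0]; o=-Rm.T@c['tvec']
    uv=np.array(uv,float).reshape(-1,2)
    d=(np.linalg.inv(c['intrinsics'])@np.c_[uv,np.ones(len(uv))].T).T@Rm
    return o,d
def onz(n,uv,z,c=None):
    o,d=ray(n,uv,c); return o+d*((z-o[2])/d[:,2])[:,None]
def tri(a,b):
    # a,b=(o,d) single rays
    A=[];y=[]
    for o,d in (a,b):
        d=d.ravel()/np.linalg.norm(d); M=np.eye(3)-np.outer(d,d); A.append(M); y.append(M@o)
    p=np.linalg.lstsq(np.vstack(A),np.hstack(y),rcond=None)[0]
    res=[np.linalg.norm(M@p-q) for M,q in zip(A,y)]
    return p,res
def crop(src,dst,x0,y0,x1,y1,s):
    im=cv2.imread(src)[y0:y1,x0:x1]
    cv2.imwrite(dst,cv2.resize(im,None,fx=s,fy=s,interpolation=cv2.INTER_CUBIC))
def tool():
    s=robot.observe(); return s['tcp_pos'],R.from_euler('xyz',s['tool_rot'],degrees=True),s
def go(p,Rt):
    "shift mm in tool axes and rotvec deg from current measured pose"
    tp,tr,s=tool()
    print('t',round(s['t'],2),'shift',np.round(tr.inv().apply(np.array(p)-tp)*1000,1),'rot',np.round((tr.inv()*Rt).as_rotvec(degrees=True),2))
E
python3 - <<'E'
from h import *
crop('pics/top0.png','pics/top0c.png',150,140,450,340,2.6)
crop('pics/side0.png','pics/side0c.png',170,120,440,380,2.2)
E
```

```text
(no output)
```

View pics/top0c.png

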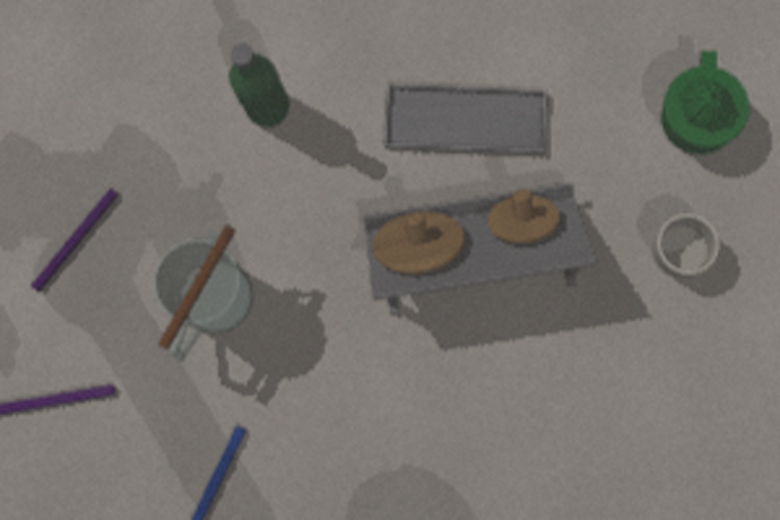

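View pics/side0c.png

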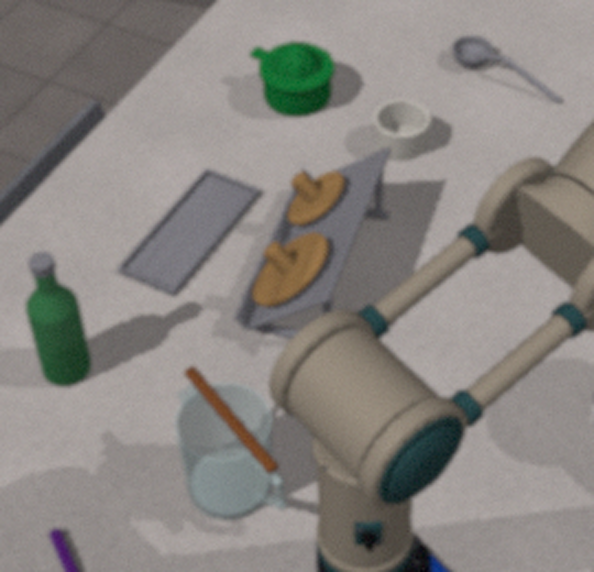

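Run:
```python
from h import *
im=cv2.imread('pics/top0.png'); hsv=cv2.cvtColor(im,cv2.COLOR_BGR2HSV)
# brown
m=cv2.inRange(hsv,(3,90,50),(25,255,255)); m[:, :150]=0; m[300:]=0
n,l,st,c=cv2.connectedComponentsWithStats(m)
for i in range(1,n):
    if st[i,4]>20:
        print(st[i],c[i],cv2.minAreaRect(np.argwhere(l==i)[:,::-1].astype(np.float32)), hsv[l==i].mean(0))
        ends=cv2.boxPoints(cv2.minAreaRect(np.argwhere(l==i)[:,::-1].astype(np.float32)))
        if st[i,2]<40 and st[i,3]>35: print(onz('top',ends,0.135))
print('tray',onz('top',[(299,173),(361,176),(360,200),(298,197)],0.012))
print('jug base/rim guess',onz('top',[(150+203/2.6,140+286/2.6)],0.1))
print('ramekin',onz('top',[(150+687/2.6,140+245/2.6)],0.05))
print('rack top edge corners',onz('top',[(150+375/2.6,140+297/2.6),(150+595/2.6,140+262/2.6)],0.116))
print('rack low edge',onz('top',[(150+362/2.6,140+218/2.6),(150+570/2.6,140+187/2.6)],0.025+.022*.77))
print('knob tops',onz('top',[(150+415/2.6,140+219/2.6),(150+520/2.6,140+197/2.6)],0.12))
print('bottle',onz('top',[(252,188)],0))
s=robot.observe(); Rt=R.from_euler('xyz',s['tool_rot'],degrees=True)
c=robot.calibration('wrist'); Rm=R.from_rotvec(c['rvec']); o=-Rm.inv().apply(c['tvec'])
print('cam in tool',Rt.inv().apply(o-s['tcp_pos']), (Rt.inv()*Rm.inv()).as_matrix())
print(Rt.as_matrix())
```

```text
[194   0  84   2 110] [241.55454545   0.27272727] ((235.5, 0.4999999403953552), (82.99998474121094, 0.9999998807907104), 0.0) [ 12.4        125.37272727  54.59090909]
[279   0 266   6 938] [428.30916844   1.69189765] ((411.5, 2.5), (5.0, 265.0), 90.0) [ 12.41684435 133.2761194   53.30170576]
[338 214  27  19 295] [350.13559322 223.91864407] ((350.7635192871094, 223.66891479492188), (18.9483642578125, 24.179508209228516), 54.462318420410156) [ 15.76271186  95.05762712 106.15254237]
[294 222  34  22 475] [309.93052632 233.38315789] ((310.5, 232.5), (21.0, 33.0), 90.0) [ 15.82315789  95.24       106.05473684]
[212 227  27  46 168] [224.91666667 250.01785714] ((225.07664489746094, 249.82594299316406), (3.368699550628662, 51.47676086425781), 29.47589111328125) [ 11.14880952 109.05357143  88.89880952]
[[0.37097263 0.36389621 0.135     ]
 [0.51838292 0.29199223 0.135     ]
 [0.51310403 0.28217757 0.135     ]
 [0.36589834 0.3542059  0.135     ]]
tray [[ 0.74806128  0.10426185  0.012     ]
 [ 0.74134664 -0.11856956  0.012     ]
 [ 0.65204071 -0.11572746  0.012     ]
 [ 0.65846786  0.10483244  0.012     ]]
jug base/rim guess [[0.4469548  0.32180511 0.1       ]]
ramekin [[ 0.52383706 -0.29871122  0.05      ]]
rack top edge corners [[ 0.435099    0.10281116  0.116     ]
 [ 0.48546496 -0.17067838  0.116     ]]
rack low edge [[ 0.55284297  0.12962165  0.04194   ]
 [ 0.60113309 -0.14588915  0.04194   ]]
knob tops [[ 0.53480514  0.05572595  0.12      ]
 [ 0.56608202 -0.07577391  0.12      ]]
bottle [[0.69220919 0.27270143 0.        ]]
cam in tool [ 0.00030644 -0.07998351 -0.12443514] [[ 9.99999780e-01 -3.81759350e-04  5.41820362e-04]
 [ 1.97684151e-04  9.52048040e-01  3.05948510e-01]
 [-6.32637718e-04 -3.05948336e-01  9.52047906e-01]]
[[ 2.88602532e-01  9.57448836e-01 -5.52190828e-04]
 [ 9.57447995e-01 -2.88603017e-01 -1.27869361e-03]
 [-1.38364764e-03 -1.59659788e-04 -9.99999030e-01]]
```

Run:
```python
from h import *
go([0.442,0.323,0.25],R.from_euler('xyz',[180,0,64],degrees=True))
```

```text
t 0.15 shift [-1.378e+02  3.300e+02 -2.000e-01] rot [-0.    0.08  9.23]
```

```bash
python3 -m handwheel '[[[-19,46,0,0,0,2,45],[-38,92,0,0,0,4,45],[-57,138,0,0,0,6,45],[-76,184,0,0,0,9,45],[-95,230,0,0,0,9.2,45]]]' 40; python3 -m handwheel '[[[-27.7,87.7,0,0,0,0,45],[-27.7,87.7,0,0,0,0,45],[-27.7,87.7,0,0,0,0,45],[-27.7,87.7,0,0,0,0,45]]]'
python3 - <<'E'
from h import *
tp,tr,s=tool(); print(s['t'],tp,s['tool_rot'],s['joint_positions'],s['joint_vel'])
go([0.442,0.323,0.25],R.from_euler('xyz',[180,0,64],degrees=True))
import pickle; pickle.dump(robot.calibration('wrist'),open('w1.pkl','wb'))
cv2.imwrite('pics/w1.png',robot.get_image('wrist'))
E
```

```text
t: 0.65
tcp_pos: [0.3598, 0.3918, 0.2501]
tool_rot: [-180.0, 0.0, 64.0]
contact_force: [0.8, 0.5, -0.7]
grip_width: 0.0385
t: 1.05
tcp_pos: [0.4258, 0.3292, 0.2499]
tool_rot: [-179.9, 0.0, 63.9]
contact_force: [-0.7, 0.4, -0.6]
grip_width: 0.0381
1.05 [0.42579148 0.32919335 0.24992132] [-1.79929696e+02  2.42328074e-02  6.38733063e+01] [ 3.02708293e+01  1.26738056e+01  9.06381132e+01  4.63798141e-02
  7.67471767e+01 -3.36131179e+01] [ 2.3565099  -0.40860501  0.32664535  0.47320297  0.26941697  0.06233571]
t 1.05 shift [ 1.6 17.3 -0.1] rot [-0.07  0.02 -0.13]
```

View pics/w1.png

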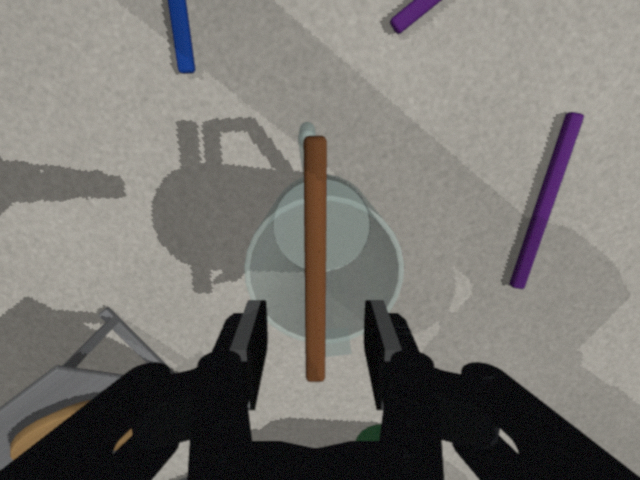

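Run:
```python
from h import *
import pickle
c=pickle.load(open('w1.pkl','rb'))
im=cv2.imread('pics/w1.png'); hsv=cv2.cvtColor(im,cv2.COLOR_BGR2HSV)
m=cv2.inRange(hsv,(5,120,60),(16,255,255)); m[:,:280]=0;m[:,350:]=0
pts=np.argwhere(m>0)[:,::-1].astype(np.float32); r=cv2.minAreaRect(pts); print(r)
b=cv2.boxPoints(r); P=onz('wrist',b,0.135,c); print(P); print('center',P.mean(0))
e=onz('wrist',[(246,268),(403,268),(325,338),(325,196)],0.125,c); print(e, np.linalg.norm(e[0]-e[1]),np.linalg.norm(e[2]-e[3]))
crop('pics/w1.png','pics/w1c.png',230,120,420,400,2.1)
```

```text
((315.0, 258.5), (243.0, 20.0), 90.0)
[[0.36309523 0.35348034 0.135     ]
 [0.36822204 0.36392906 0.135     ]
 [0.51876218 0.29145633 0.135     ]
 [0.5125085  0.27871525 0.135     ]]
center [0.44064699 0.32189525 0.135     ]
[[0.42222282 0.2793315  0.125     ]
 [0.46866056 0.37395869 0.125     ]
 [0.4937909  0.30373914 0.125     ]
 [0.40146169 0.34818808 0.125     ]] 0.10540762686440559 0.10247141362956445
```

View pics/w1c.png

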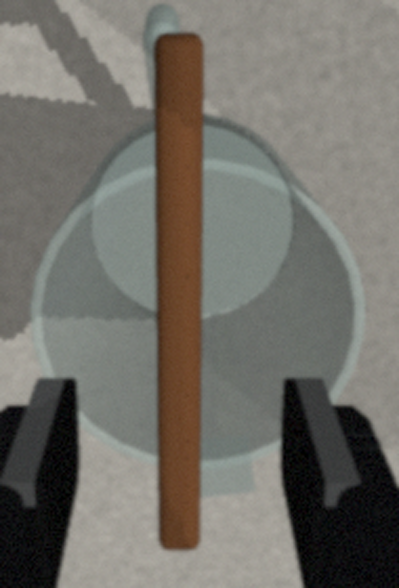

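Run:
```python
from h import *
tp,tr,s=tool(); print(s['t'],tp,s['tool_rot'])
go([0.441,0.322,0.132],R.from_euler('xyz',[180,0,64.3],degrees=True))
```

```text
1.1 [0.42504755 0.32991065 0.2500007 ] [-1.79923553e+02  1.71794910e-02  6.39779911e+01]
t 1.1 shift [-1.00e-01  1.80e+01  1.18e+02] rot [-0.08  0.02 -0.32]
```

```bash
python3 -m handwheel '[[[0,18,40,0,0,0,45],[0,18,80,0,0,0,45],[0,18,118,0,0,0,45],[0,18,118,0,0,0,45],[0,18,118,0,0,0,0]]]' 40; python3 -m handwheel '[[[0,0,0,0,0,0,0],[0,0,0,0,0,0,0]]]' 40
```

```text
t: 1.6
tcp_pos: [0.4408, 0.323, 0.1326]
tool_rot: [-180.0, 0.0, 64.1]
contact_force: [0.4, -0.0, 1.6]
grip_width: 0.0249
t: 1.8
tcp_pos: [0.4427, 0.3232, 0.1346]
tool_rot: [179.9, -0.2, 64.1]
contact_force: [0.8, 0.5, 0.2]
grip_width: 0.0132
```

```bash
python3 -m handwheel '[[[0,0,0,0,0,0,30],[0,0,0,0,0,0,30],[0,0,-8,0,0,0,30],[0,0,-8,0,0,0,0],[0,0,-8,0,0,0,0]]]' 40; python3 -m handwheel '[[[0,0,0,0,0,0,0],[0,0,-45,0,0,0,0],[0,0,-90,0,0,0,0],[0,0,-90,0,0,0,0]]]' 40
python3 - <<'E'
from h import *
tp,tr,s=tool(); print(s['t'],tp,s['tool_rot'])
go([0.70,-0.006,0.22],R.from_euler('xyz',[180,0,-1.7],degrees=True))
cv2.imwrite('pics/w2.png',robot.get_image('wrist'))
import pickle; pickle.dump(robot.calibration('wrist'),open('w2.pkl','wb'))
E
```

```text
t: 2.3
tcp_pos: [0.4425, 0.3224, 0.1419]
tool_rot: [179.9, -0.1, 64.0]
contact_force: [-0.2, -0.0, 6.6]
grip_width: 0.0129
t: 2.7
tcp_pos: [0.4451, 0.3239, 0.2369]
tool_rot: [179.6, -0.6, 64.0]
contact_force: [0.2, 1.0, 0.4]
grip_width: 0.0124
2.7 [0.44509007 0.32389741 0.23685718] [179.55834328  -0.63313722  64.02510187]
t 2.7 shift [-185.1  373.5   17.7] rot [ 3.000e-02 -8.200e-01  6.572e+01]
```

View pics/w2.png

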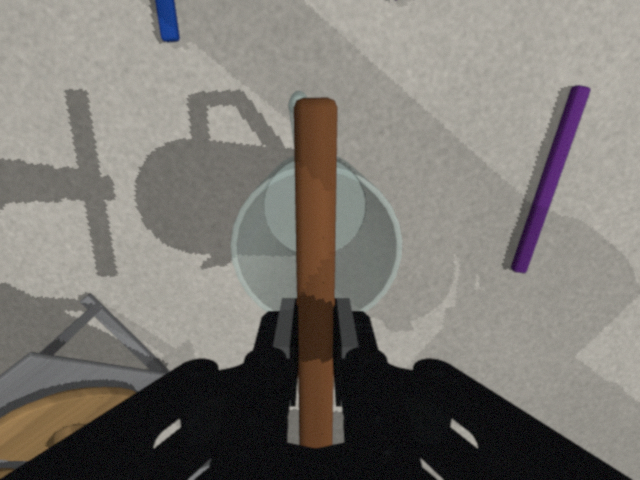

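```bash
python3 -m handwheel '[[[-20,41,0,0,0,7,0],[-40,82,0,0,0,14,0],[-60,123,0,0,0,21,0],[-80,164,0,0,0,29,0],[-102,205,0,0,0,37,0]]]' 40
python3 - <<'E'
from h import *
go([0.70,-0.006,0.22],R.from_euler('xyz',[180,0,-1.7],degrees=True))
E
```

```text
t: 3.25
tcp_pos: [0.5814, 0.139, 0.2287]
tool_rot: [-179.9, 0.1, 26.7]
contact_force: [1.1, 0.5, -0.1]
grip_width: 0.0124
t 3.25 shift [ 40.8 182.8   8.4] rot [-0.04  0.14 28.4 ]
```

```bash
python3 -m handwheel '[[[10,46,0,0,0,8,0],[20,92,0,0,0,16,0],[30,138,0,0,0,24,0],[40.8,182,0,0,0,28.4,0],[40.8,182,0,0,0,28.4,0]]]' 40
python3 - <<'E'
from h import *
go([0.70,-0.006,0.03],R.from_euler('xyz',[180,0,-1.7],degrees=True))
import pickle; pickle.dump(robot.calibration('wrist'),open('w3.pkl','wb'))
cv2.imwrite('pics/w3.png',robot.get_image('wrist'))
E
```

```text
t: 3.75
tcp_pos: [0.7031, -0.0088, 0.2271]
tool_rot: [179.8, 0.0, -1.7]
contact_force: [-0.9, 0.5, -0.6]
grip_width: 0.0129
t 3.75 shift [ -3.1  -3.2 197.1] rot [ 0.16  0.04 -0.03]
```

View pics/w3.png

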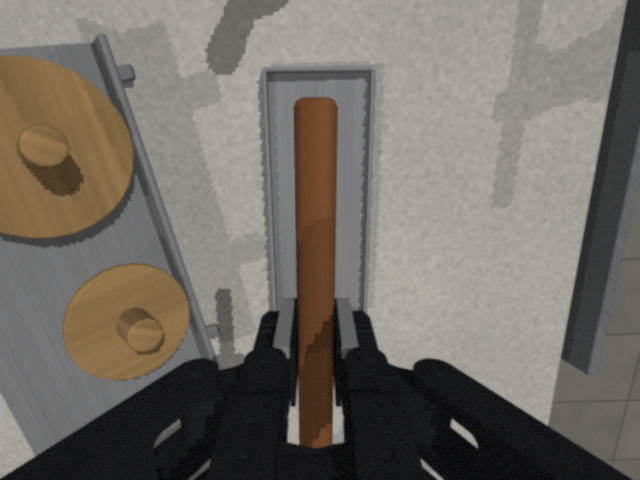

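```bash
python3 -m handwheel '[[[-3,-3,48,0,0,0,0],[-3,-3,96,0,0,0,0],[-3,-3,144,0,0,0,0],[-3,-3,185,0,0,0,0],[-3,-3,199,0,0,0,0]]]' 40; python3 -m handwheel '[[[0,0,3,0,0,0,0],[0,0,3,0,0,0,0]]]' 40
```

```text
t: 4.3
tcp_pos: [0.6922, 0.0017, 0.0256]
tool_rot: [-179.9, 0.7, -1.3]
contact_force: [-1.0, 0.3, -0.2]
grip_width: 0.0129
t: 4.5
tcp_pos: [0.6981, 0.0005, 0.0294]
tool_rot: [-180.0, -0.1, -1.3]
contact_force: [0.1, -0.1, 0.5]
grip_width: 0.0127
```

```bash
python3 -m handwheel '[[[0,0,0,0,0,0,0]]]' 40
python3 - <<'E'
from h import *
print(tool()[2])
E
```

```text
t: 4.6
tcp_pos: [0.6992, 0.0001, 0.0309]
tool_rot: [180.0, -0.3, -1.4]
contact_force: [-0.2, 0.3, 0.3]
grip_width: 0.013
{'t': 4.6, 'joint_positions': array([-5.68968270e+00,  3.56519354e+01,  8.59370676e+01,  1.07550397e-02,
        5.81397683e+01, -4.33998651e+00]), 'joint_vel': array([-0.16269752, -0.38125307, -0.06861757, -0.02775649, -0.0617628 ,
        0.12090481]), 'effort': array([ 6.91781659e-02, -5.56364536e+01, -1.96597320e+01,  5.03812364e-03,
        3.12612019e-02, -3.69209356e-04]), 'tcp_pos': array([6.99186279e-01, 1.38038583e-04, 3.09489438e-02]), 'tool_rot': array([179.98861002,  -0.27114382,  -1.35532465]), 'contact_force': array([-0.2136595 ,  0.32558276,  0.34986777]), 'torque': array([-0.0355193 , -0.0274617 ,  0.01981283]), 'grip_width': 0.012989794483528085}
```

```bash
python3 -m handwheel '[[[0,0,6,0,0,0,0],[0,0,6,0,0,0,0]]]' 40; python3 -m handwheel '[[[0,0,0,0,0,0,0],[0,0,0,0,0,0,0]]]' 40
```

```text
t: 4.8
tcp_pos: [0.6984, -0.0, 0.0236]
tool_rot: [180.0, -0.2, -1.4]
contact_force: [0.2, 1.1, 0.9]
grip_width: 0.0126
t: 5.0
tcp_pos: [0.6983, -0.0, 0.0235]
tool_rot: [-180.0, -0.1, -1.4]
contact_force: [0.9, 0.4, 5.3]
grip_width: 0.0131
```

```bash
python3 -m handwheel '[[[0,0,-0.5,0,0,0,30],[0,0,-1,0,0,0,30],[0,0,-1,0,0,0,30],[0,0,-50,0,0,0,40],[0,0,-100,0,0,0,50]]]' 40; python3 -m handwheel '[[[0,0,-50,0,0,0,50],[0,0,-100,0,0,0,50],[0,0,-130,0,0,0,50]]]'
python3 - <<'E'
from h import *
import pickle; 
print(tool()[2]['tcp_pos'])
pickle.dump(robot.calibration('wrist'),open('w4.pkl','wb'))
cv2.imwrite('pics/w4.png',robot.get_image('wrist'))
E
```

```text
t: 5.5
tcp_pos: [0.6956, 0.0001, 0.1206]
tool_rot: [-180.0, 0.4, -1.4]
contact_force: [1.8, 0.2, 0.5]
grip_width: 0.0429
t: 5.8
tcp_pos: [0.6983, -0.0001, 0.257]
tool_rot: [180.0, -0.3, -1.4]
contact_force: [0.8, 0.1, 0.6]
grip_width: 0.0427
[ 6.98282286e-01 -7.02497937e-05  2.57031013e-01]
```

View pics/w4.png

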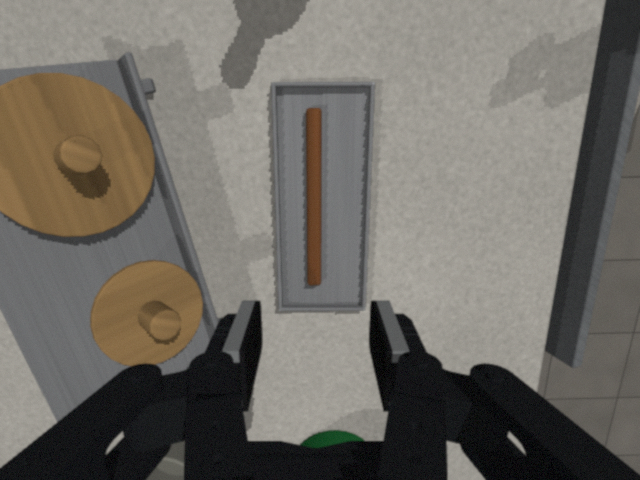

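Run:
```python
from h import *
import pickle
for f in ('w3','w4'):
    im=cv2.imread(f'pics/{f}.png')
    crop(f'pics/{f}.png',f'pics/{f}c.png',0,50,220,400,1.7)
```

```text
(no output)
```

View pics/w4c.png

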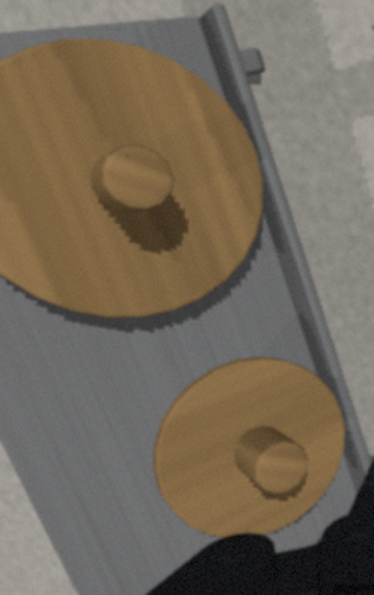

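View pics/w3c.png

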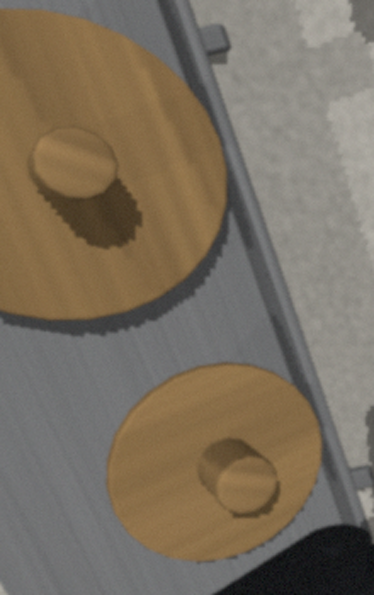

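Run:
```python
from h import *
import pickle
c4=pickle.load(open('w4.pkl','rb'));c3=pickle.load(open('w3.pkl','rb'))
print('wide w3',onz('wrist',(44.1,145.3),.105,c3),'w4',onz('wrist',(81.2,154.1),.105,c4),'top',onz('top',(309.6,224.2),.105))
print('small w3',onz('wrist',(145.3,336.5),.0966,c3),'w4',onz('wrist',(165.3,325.3),.0966,c4),'top',onz('top',(350,215.8),.0966))
for a,b in (((44.1,145.3),(81.2,154.1)),((145.3,336.5),(165.3,325.3))):
    print(tri(ray('wrist',a,c3),ray('wrist',b,c4)))
# with top
print(tri(ray('wrist',(81.2,154.1),c4),ray('top',(309.6,224.2))),tri(ray('wrist',(165.3,325.3),c4),ray('top',(350,215.8))))
# ledge line on z ~ .025+.022*cos40
L=onz('wrist',[(0+222/1.7,50+5/1.7),(370/1.7,50+455/1.7)],.0419,c4); d=L[1]-L[0]; print(L,np.degrees(np.arctan2(d[1],d[0])))
```

```text
wide w3 [[0.54006022 0.05674636 0.105     ]] w4 [[0.54030389 0.05658348 0.105     ]] top [[0.53840367 0.05645753 0.105     ]]
small w3 [[ 0.57558971 -0.08077332  0.0966    ]] w4 [[ 0.57541315 -0.08003812  0.0966    ]] top [[ 0.57194833 -0.0768998   0.0966    ]]
(array([0.54198936, 0.05686717, 0.10792365]), [np.float64(4.6976365904851115e-05), np.float64(4.6976365904625466e-05)])
(array([ 0.57561566, -0.08026775,  0.0968359 ]), [np.float64(0.00035222332935301934), np.float64(0.0003522233293532682)])
(array([0.53896021, 0.0564781 , 0.10266912]), [np.float64(8.585530272628391e-05), np.float64(8.585530272620391e-05)]) (array([ 0.57371112, -0.07875725,  0.09529432]), [np.float64(0.0022526244773155824), np.float64(0.0022526244773157103)])
[[ 0.55804635  0.1270551   0.0419    ]
 [ 0.60268604 -0.10379308  0.0419    ]] -79.05565213350943
```

```bash
cat >> h.py <<'E'
nv=np.array([np.cos(np.radians(10.7)),np.sin(np.radians(10.7)),0]); s40,c40=np.sin(np.radians(40)),np.cos(np.radians(40))
a=nv*s40+np.array([0,0,c40])
WK=np.array([0.5405,0.0567,0.105])-0.018*a; SK=np.array([0.5752,-0.0800,0.0966])-0.018*a
xt=np.array([-nv[1],nv[0],0]); RL=R.from_matrix(np.c_[xt,np.cross(-a,xt),-a])
E
python3 - <<'E'
from h import *
print(WK,SK)
go(WK+0.11*a,RL)
tp,tr,s=tool()
rv=(tr.inv()*RL).as_rotvec()
for f in (.25,.5,.75): print((tr*R.from_rotvec(rv*f)).as_matrix()[:,2])
E
```

```text
[0.529131  0.0545518 0.0912112] [ 0.563831  -0.0821482  0.0828112]
t 5.85 shift [-104.3  -65.5   84.7] rot [ 29.39 -35.96 -97.31]
[-0.16255969  0.09382608 -0.98222758]
[-0.35581245  0.10420175 -0.92873005]
[-0.52437225  0.02759624 -0.85104183]
```

```bash
python3 -m handwheel '[[[-8,-5,0,2.26,-2.77,-7.49,50],[-16,-10,0,4.52,-5.54,-14.98,50],[-24,-15,0,6.78,-8.31,-22.47,50],[-32,-20,0,9.04,-11.1,-29.96,50],[-40,-25,0,11.3,-13.85,-37.4,50]]]' 60;  python3 - <<'E'
from h import *
go(WK+0.11*a,RL)
print(tool()[2]['joint_positions'])
E
```

```text
t: 6.35
tcp_pos: [0.6574, 0.0257, 0.2517]
tool_rot: [-164.8, 9.2, 37.8]
contact_force: [-0.4, 0.2, -0.2]
grip_width: 0.0425
t 6.35 shift [ -8.2 -46.1  94. ] rot [ 17.13 -21.8  -59.65]
[ -6.26136202  32.26727958  61.57481335   4.75719243 103.26952857
 -42.46393283]
```

```bash
python3 -m handwheel '[[[-1,-6,10,2.14,-2.72,-7.45,50],[-2,-12,20,4.28,-5.45,-14.9,50],[-3,-18,30,6.42,-8.2,-22.3,50],[-4,-24,40,8.56,-10.9,-29.8,50],[-5,-30,50,10.7,-13.6,-37.3,50]]]' 60;  python3 - <<'E'
from h import *
go(WK+0.11*a,RL)
print(tool()[2]['joint_positions'])
E
```

```text
t: 6.85
tcp_pos: [0.6231, 0.0521, 0.2119]
tool_rot: [-147.9, 6.6, 77.8]
contact_force: [0.2, -0.7, -0.7]
grip_width: 0.0426
t 6.85 shift [14.2 -4.5 44.1] rot [  6.43  -8.19 -22.36]
[-1.63901077e+00  3.94606533e+01  5.88286486e+01  8.83013081e-02
  1.14445475e+02 -7.75057998e+01]
```

```bash
python3 -m handwheel '[[[5,-2,15,2.1,-2.7,-7.4,50],[10,-4,30,4.2,-5.4,-14.9,50],[14,-4.5,44,6.43,-8.19,-22.36,50],[14,-4.5,44,6.43,-8.19,-22.36,50]]]' 60;  python3 - <<'E'
from h import *
go(WK+0.005*a,RL)
print(tool()[2]['joint_positions'])
import pickle; pickle.dump(robot.calibration('wrist'),open('w5.pkl','wb'))
cv2.imwrite('pics/w5.png',robot.get_image('wrist'))
E
```

```text
t: 7.25
tcp_pos: [0.5977, 0.0696, 0.1734]
tool_rot: [-139.8, 0.0, 100.6]
contact_force: [0.2, 0.4, -0.5]
grip_width: 0.0429
t 7.25 shift [ -2.2  -0.5 103.1] rot [-0.21 -0.03 -0.12]
[  2.89881494  42.80895956  61.33812708  -5.54353533 115.69952874
 -98.26662792]
```

View pics/w5.png

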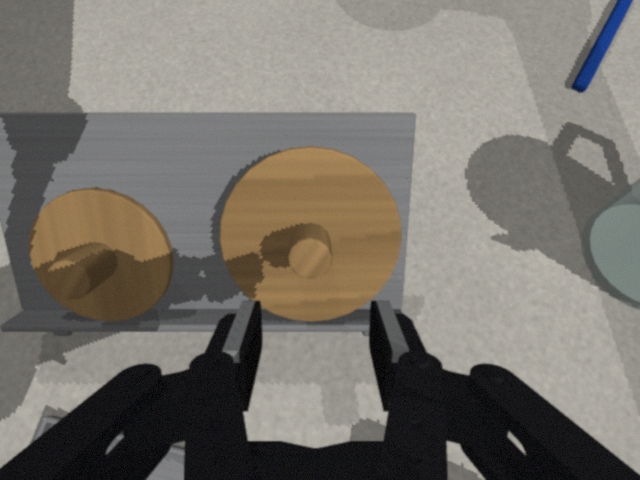

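Run:
```python
from h import *
import pickle
c=pickle.load(open('w5.pkl','rb'))
print(proj('wrist',[WK+.018*a,SK+.018*a,WK-.018*a],c))
# ray ∩ plane normal a through knob top
o,d=ray('wrist',[(310.5,258),(68,278)],c)
for dd,K in zip(d,(WK,SK)):
    P=o+dd*(a@(K+.018*a-o))/(a@dd); 
    e=P-(K+.018*a); print(P,'err in tool axes',RL.inv().apply(e)*1000)
crop('pics/w5.png','pics/w5c.png',20,130,420,340,1.9)
```

```text
[[309.41590582 259.0608752 ]
 [ 67.58050603 278.57333578]
 [310.11628908 240.14058552]]
[0.53990085 0.05722    0.10541299] err in tool axes [ 6.22199559e-01 -6.42503941e-01  3.26478984e-15]
[ 0.57487123 -0.07974447  0.09683126] err in tool axes [ 3.12124524e-01 -3.59779493e-01 -3.21033920e-14]
```

View pics/w5c.png

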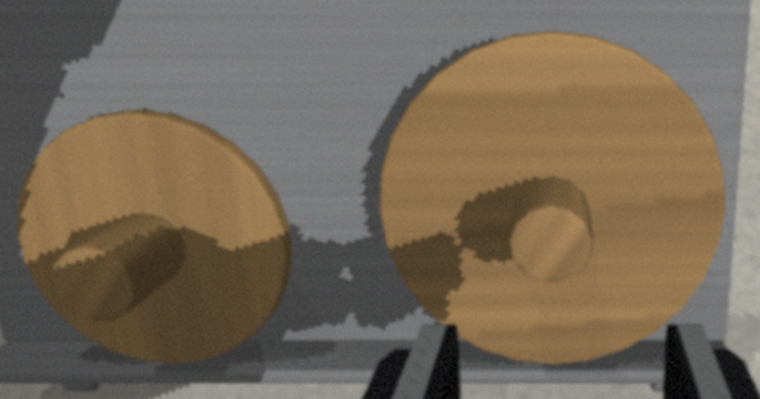

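```bash
python3 -m handwheel '[[[-1.6,-1,45,-0.2,0,0,50],[-1.6,-1,80,-0.2,0,0,50],[-1.6,-1,98,-0.2,0,0,50],[-1.6,-1,102,-0.2,0,0,50],[-1.6,-1,102,-0.2,0,0,50]]]' 60;  python3 - <<'E'
from h import *
go(WK+0.005*a,RL)
E
```

```text
t: 7.8
tcp_pos: [0.535, 0.0534, 0.0998]
tool_rot: [-140.5, 0.2, 100.3]
contact_force: [0.8, -0.4, 0.4]
grip_width: 0.0429
t 7.8 shift [2.2 1.3 5.2] rot [ 0.45 -0.11 -0.43]
```

```bash
python3 -m handwheel '[[[0,0,0,0,0,0,50]]]' 60;  python3 - <<'E'
from h import *
go(WK+0.005*a,RL)
E
```

```text
t: 7.9
tcp_pos: [0.536, 0.0537, 0.1001]
tool_rot: [-140.6, 0.2, 100.4]
contact_force: [-0.2, 0.7, -0.6]
grip_width: 0.0427
t 7.9 shift [2.1 0.6 6.1] rot [ 0.57 -0.07 -0.39]
```

```bash
python3 -m handwheel '[[[2,0.6,5,0.5,0,-0.4,50],[2,0.6,5,0.5,0,-0.4,50]]]' 60;  python3 - <<'E'
from h import *
go(WK+0.005*a,RL)
cv2.imwrite('pics/w6.png',robot.get_image('wrist'))
E
```

```text
t: 8.1
tcp_pos: [0.5317, 0.0558, 0.0947]
tool_rot: [-139.9, -0.1, 100.7]
contact_force: [-0.1, 0.1, -0.7]
grip_width: 0.0426
t 8.1 shift [-0.7  0.1 -0.6] rot [-0.12 -0.07  0.12]
```

View pics/w6.png

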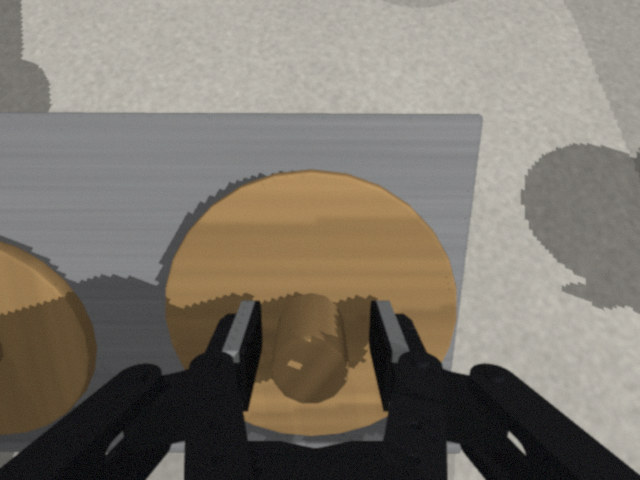

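```bash
python3 -m handwheel '[[[0,0,0,0,0,0,10],[0,0,0,0,0,0,10],[0,0,0,0,0,0,10],[0,0,0,0,0,0,10]]]' 60;  python3 - <<'E'
from h import *
go(WK+0.005*a,RL); print(robot.tip_extent)
E
```

```text
t: 8.55
tcp_pos: [0.5318, 0.0554, 0.0951]
tool_rot: [-139.9, -0.1, 100.7]
contact_force: [2.9, -0.0, 1.8]
grip_width: 0.0246
t 8.55 shift [-0.3  0.4 -0.2] rot [-0.07 -0.04  0.1 ]
0.019
```

```bash
python3 -m handwheel '[[[0,0,-15,0,0,0,10],[0,0,-40,0,0,0,10],[0,0,-80,0,0,0,10],[0,0,-110,0,0,0,10]]]' 60;  python3 - <<'E'
from h import *
print(tool()[2]['tool_rot'])
for n in ('top','side','wrist'): cv2.imwrite(f'pics/{n}7.png',robot.get_image(n))
crop('pics/top7.png','pics/top7c.png',180,180,300,300,5)
crop('pics/w2.png','pics/w2c.png',210,120,430,350,2.6)
E
```

```text
t: 8.95
tcp_pos: [0.602, 0.0689, 0.1796]
tool_rot: [-139.9, -0.2, 100.7]
contact_force: [1.0, 0.1, -1.6]
grip_width: 0.0248
[-139.91440253   -0.1523774   100.74591962]
```

View pics/top7c.png

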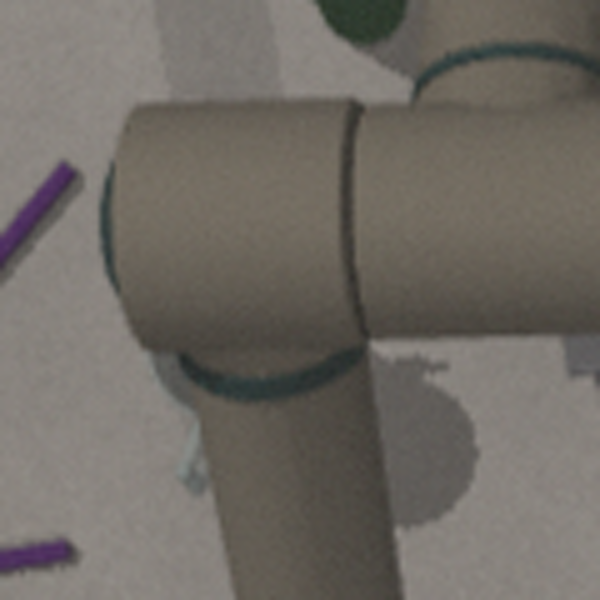

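View pics/w2c.png

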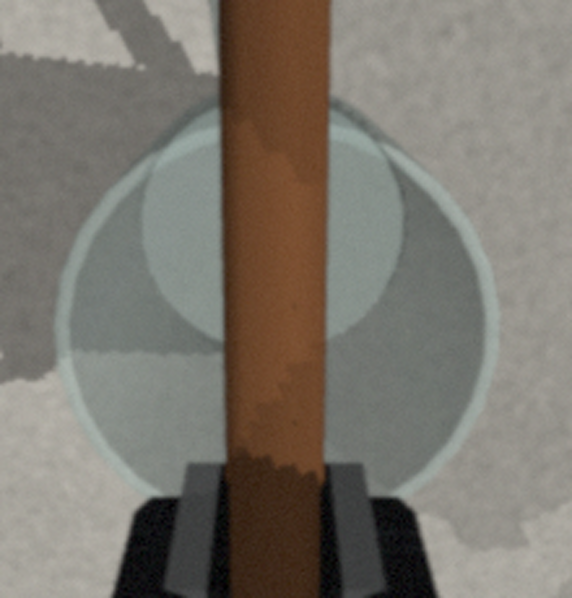

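View pics/wrist7.png

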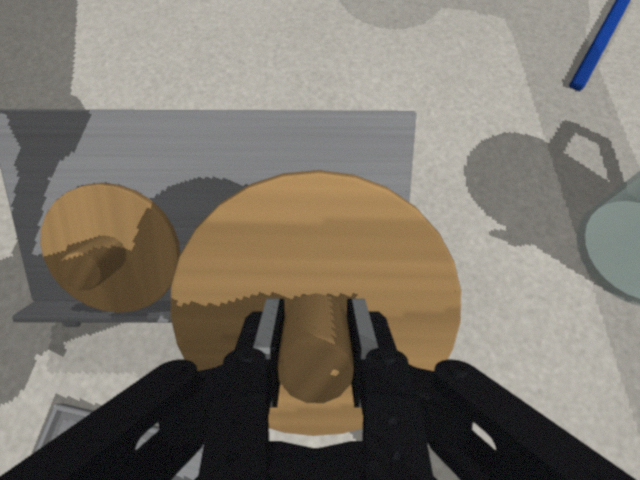

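View pics/side7.png

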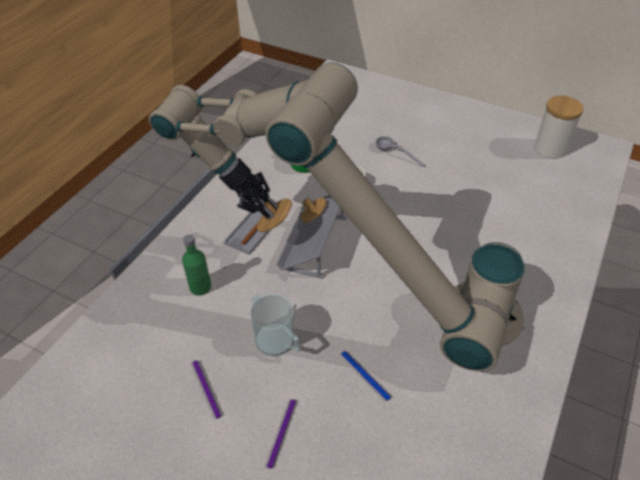

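Run:
```python
from h import *
import pickle
c=pickle.load(open('w2.pkl','rb'))
px=np.array([(56,335),(499,322),(155,152),(395,150),(140,492),(418,495),(78,245),(484,245),(95,432),(470,430)])/2.6+[210,120]
P=onz('wrist',px,.125,c)[:,:2]
A=np.c_[2*P,np.ones(len(P))]; s=np.linalg.lstsq(A,(P**2).sum(1),rcond=None)[0]; r=np.sqrt(s[2]+s[0]**2+s[1]**2)
print(s[:2],r, np.round((np.linalg.norm(P-s[:2],axis=1)-r)*1000,1))
c=pickle.load(open('w1.pkl','rb'))
px=np.array([(32,315),(366,315),(65,222),(300,180),(120,172),(250,462),(130,458),(345,235)])/2.1+[230,120]
P=onz('wrist',px,.125,c)[:,:2]
A=np.c_[2*P,np.ones(len(P))]; s=np.linalg.lstsq(A,(P**2).sum(1),rcond=None)[0]; r=np.sqrt(s[2]+s[0]**2+s[1]**2)
print(s[:2],r, np.round((np.linalg.norm(P-s[:2],axis=1)-r)*1000,1))
im=cv2.imread('pics/side7.png');crop('pics/side7.png','pics/side7c.png',235,280,315,360,7)
```

```text
[0.44636469 0.32439073] 0.05261121546434698 [ 0.7 -0.5  0.7 -0.3  0.4  1.1 -0.2  0.1 -1.6 -0.5]
[0.44899517 0.32527143] 0.05417239528432404 [-0.5 -0.8 -0.8  1.3  0.6  0.1  0.7 -0.6]
```

View pics/side7c.png

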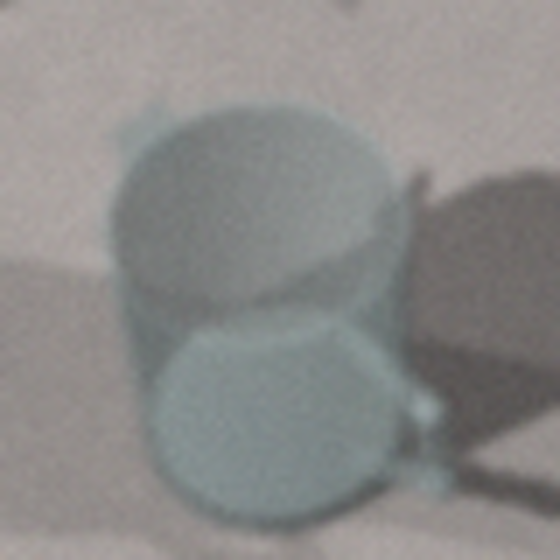

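Run:
```python
from h import *
print(onz('side',[(272.3,309.6)],.125))
RV=R.from_euler('xyz',[180,0,100.7],degrees=True)
go([0.448,0.325,0.225],RV)
```

```text
[[0.45025767 0.31511959 0.125     ]]
t 9.1 shift [ 280.6 -108.7   31.6] rot [-39.96  -0.1    0.09]
```

Run:
```python
from h import *
th=np.linspace(0,2*np.pi,60)
im=cv2.resize(cv2.imread('pics/side7.png')[280:360,235:315],None,fx=7,fy=7,interpolation=cv2.INTER_CUBIC)
for cx,cy,z,col in ((.448,.325,.125,(0,0,255)),(.448,.325,.0,(255,0,0))):
    r=.054 if z else .04
    p=proj('side',np.c_[cx+r*np.cos(th),cy+r*np.sin(th),0*th+z]); p=((p-[235,280]+.5)*7).astype(int)
    cv2.polylines(im,[p.reshape(-1,1,2)],True,col,1)
cv2.imwrite('pics/s7o.png',im)
im=cv2.resize(cv2.imread('pics/top0.png')[220:280,195:265],None,fx=8,fy=8,interpolation=cv2.INTER_CUBIC)
p=proj('top',np.c_[.448+.054*np.cos(th),.325+.054*np.sin(th),0*th+.125]); p=((p-[195,220]+.5)*8).astype(int)
cv2.polylines(im,[p.reshape(-1,1,2)],True,(0,0,255),1)
cv2.imwrite('pics/t0o.png',im)
```

```text
(no output)
```

View pics/s7o.png

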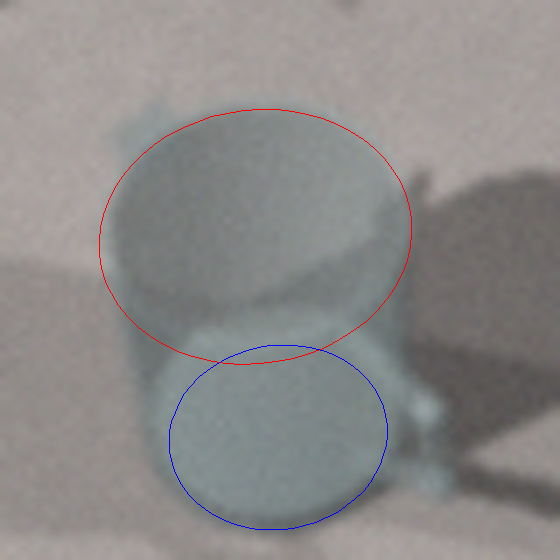

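View pics/t0o.png

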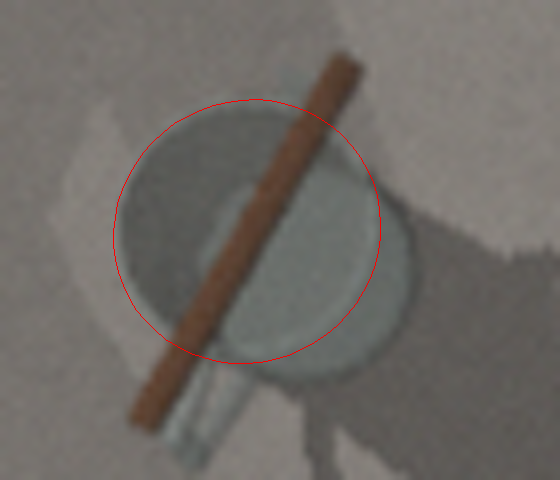

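```bash
python3 -m handwheel '[[[40,-25,-5,-6,0,0,10],[85,-40,-5,-13,0,0,10],[130,-55,0,-20,0,0,10],[178,-72,5,-27,0,0,10],[225,-88,12,-34,0,0,10]]]' 60
python3 - <<'E'
from h import *
RV=R.from_euler('xyz',[180,0,100.7],degrees=True)
go([0.448,0.325,0.225],RV)
E
```

```text
t: 9.6
tcp_pos: [0.4833, 0.275, 0.2255]
tool_rot: [-173.9, -0.2, 100.7]
contact_force: [0.7, 1.2, -1.6]
grip_width: 0.0247
t 9.6 shift [ 55.7 -25.2   3.4] rot [-6.05 -0.16 -0.02]
```

```bash
python3 -m handwheel '[[[35,-15,3,-4,0,0,10],[55.5,-25,3,-6,0,0,10],[55.5,-25,3,-6,0,0,10],[55.5,-25,3,-6,0,0,10]]]' 60
python3 - <<'E'
from h import *
RV=R.from_euler('xyz',[180,0,100.7],degrees=True)
go([0.448,0.325,0.165],RV)
for n in ('side','wrist'): cv2.imwrite(f'pics/{n}8.png',robot.get_image(n))
crop('pics/side8.png','pics/side8c.png',215,220,345,370,4)
E
```

```text
t: 10.0
tcp_pos: [0.4488, 0.3234, 0.2251]
tool_rot: [-179.7, -0.0, 100.8]
contact_force: [0.4, -0.4, -2.0]
grip_width: 0.0246
t 10.0 shift [ 1.7 -0.1 60.1] rot [-0.34 -0.02  0.13]
```

View pics/side8c.png

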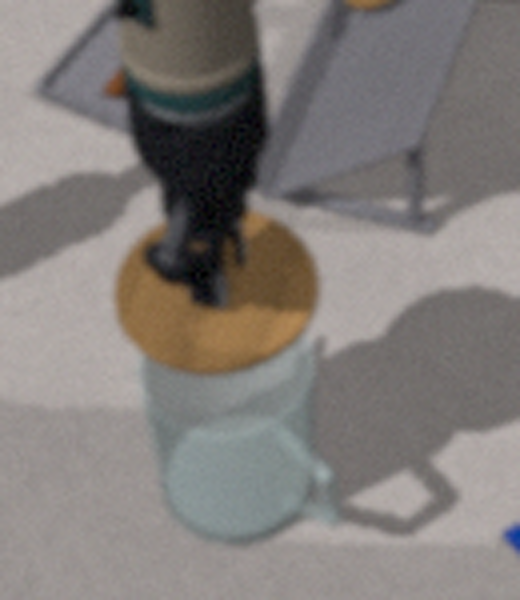

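View pics/wrist8.png

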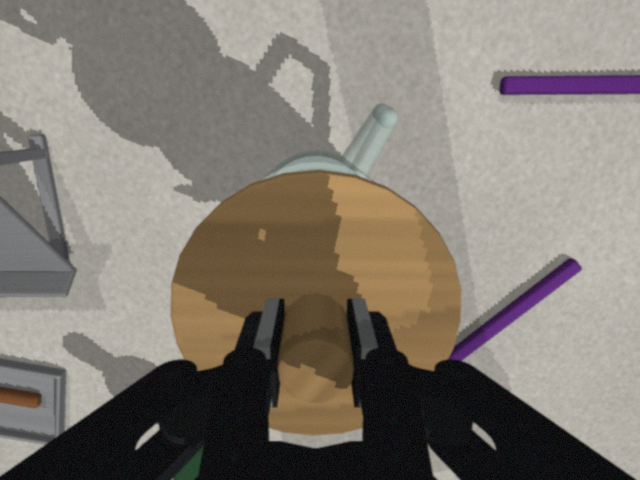

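```bash
python3 -m handwheel '[[[1.7,0,30,-0.3,0,0,10],[1.7,0,50,-0.3,0,0,10],[1.7,0,58,-0.3,0,0,10],[1.7,0,61,-0.3,0,0,10],[1.7,0,62,-0.3,0,0,10]]]' 60; python3 -m handwheel '[[[0,0,0,0,0,0,10]]]'
python3 - <<'E'
from h import *
RV=R.from_euler('xyz',[180,0,100.7],degrees=True)
go([0.448,0.325,0.156],RV)
E
```

```text
t: 10.6
tcp_pos: [0.4514, 0.3256, 0.1646]
tool_rot: [179.8, -0.1, 100.7]
contact_force: [0.4, -0.9, -1.2]
grip_width: 0.0247
t: 10.7
tcp_pos: [0.4514, 0.326, 0.1653]
tool_rot: [179.8, -0.1, 100.7]
contact_force: [-0.1, -0.5, -3.4]
grip_width: 0.0242
t 10.7 shift [-0.4 -3.6  9.3] rot [ 0.24 -0.14  0.01]
```

```bash
python3 -m handwheel '[[[-0.4,-3.5,0,0.2,0,0,10],[-0.4,-3.5,3,0.2,0,0,10],[-0.4,-3.5,5,0.2,0,0,10],[-0.4,-3.5,5,0.2,0,0,10]]]' 60; python3 -m handwheel '[[[0,0,2,0,0,0,10],[0,0,3,0,0,0,10],[0,0,3,0,0,0,10]]]'
python3 - <<'E'
from h import *
RV=R.from_euler('xyz',[180,0,100.7],degrees=True)
go([0.448,0.325,0.156],RV)
E
```

```text
t: 11.1
tcp_pos: [0.4469, 0.3249, 0.1594]
tool_rot: [-179.9, -0.1, 100.8]
contact_force: [0.1, -0.6, -2.0]
grip_width: 0.0246
t: 11.4
tcp_pos: [0.447, 0.3249, 0.1564]
tool_rot: [-179.9, -0.1, 100.7]
contact_force: [0.4, -0.4, -0.7]
grip_width: 0.0246
t 11.4 shift [-0.1  1.   0.4] rot [-0.06 -0.11  0.05]
```

```bash
python3 -m handwheel '[[[0,0,1,0,0,0,10],[0,0,1,0,0,0,10]]]'; python3 -m handwheel '[[[0,0,1,0,0,0,10],[0,0,1,0,0,0,10]]]'
python3 - <<'E'
from h import *
cv2.imwrite('pics/side9.png',robot.get_image('side'))
crop('pics/side9.png','pics/side9c.png',215,220,345,370,4)
E
```

```text
t: 11.6
tcp_pos: [0.4471, 0.3249, 0.1555]
tool_rot: [-179.9, -0.1, 100.7]
contact_force: [-0.6, 0.0, -1.6]
grip_width: 0.0246
t: 11.8
tcp_pos: [0.4473, 0.325, 0.1549]
tool_rot: [-180.0, -0.1, 100.7]
contact_force: [0.2, 0.3, -0.4]
grip_width: 0.0245
```

View pics/side9c.png

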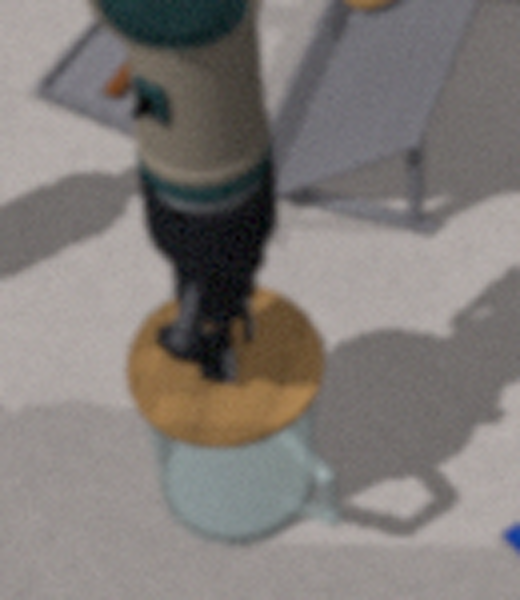

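Seated or nearly so; I'll push down a millimetre at a time until contact is clear.

```bash
python3 -m handwheel '[[[0,0,1,0,0,0,10],[0,0,1,0,0,0,10]]]'; python3 -m handwheel '[[[0,0,1,0,0,0,10],[0,0,1,0,0,0,10]]]'
```

```text
t: 12.05
tcp_pos: [0.4473, 0.3251, 0.1548]
tool_rot: [180.0, -0.1, 100.7]
contact_force: [-2.8, -0.8, 6.1]
grip_width: 0.0245
t: 12.25
tcp_pos: [0.4474, 0.3251, 0.1548]
tool_rot: [179.9, -0.1, 100.8]
contact_force: [-3.2, -0.9, 11.2]
grip_width: 0.0246
```

```bash
python3 -m handwheel '[[[0,0,-1.5,0,0,0,10],[0,0,-1.5,0,0,0,45],[0,0,-1.5,0,0,0,45],[0,0,-1.5,0,0,0,45]]]' 40; python3 -m handwheel '[[[0,0,-20,0,0,0,50],[0,0,-60,0,0,0,50],[0,0,-100,0,0,0,50],[0,0,-100,0,0,0,50]]]'
python3 - <<'E'
from h import *
import pickle
pickle.dump(robot.calibration('wrist'),open('w10.pkl','wb'))
for n in ('wrist','side'): cv2.imwrite(f'pics/{n}10.png',robot.get_image(n))
crop('pics/side10.png','pics/side10c.png',215,220,345,370,4)
RA=R.from_euler('xyz',[180,0,100.7],degrees=True)
go(SK+0.11*a+np.array([0,0,0.05]),RL)
print(tool()[2]['joint_positions'])
E
```

```text
t: 12.65
tcp_pos: [0.4472, 0.325, 0.1539]
tool_rot: [-180.0, -0.1, 100.7]
contact_force: [-0.5, -0.2, -0.6]
grip_width: 0.0386
t: 13.05
tcp_pos: [0.4502, 0.3264, 0.2598]
tool_rot: [179.4, -0.3, 100.7]
contact_force: [-0.2, -0.1, 0.1]
grip_width: 0.0426
t 13.15 shift [-421.7  109.    36.7] rot [40.07 -0.13  0.09]
[ 28.68738363  13.70940047  88.52493454   0.12972633  77.65277887
 -72.08041319]
```

View pics/wrist10.png

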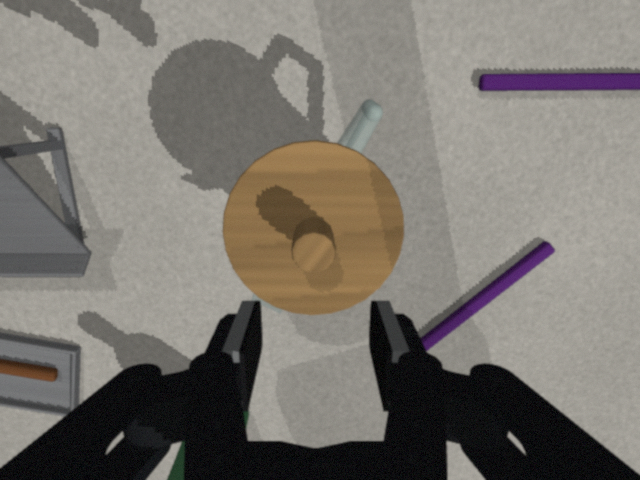

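View pics/side10c.png

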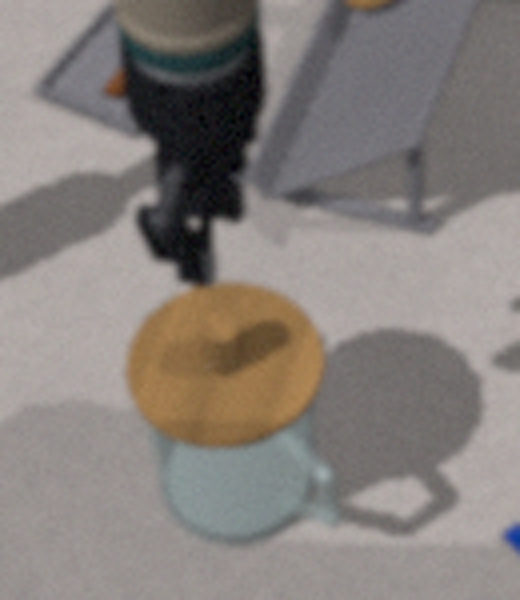

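```bash
python3 -m handwheel '[[[-46,12,0,3,0,0,50],[-93,24,0,7,0,0,50],[-140,36,2,12,0,0,50],[-187,48,6,17,0,0,50],[-234,60,10,22,0,0,50]]]' 60
python3 - <<'E'
from h import *
go(SK+0.11*a+np.array([0,0,0.02]),RL)
E
```

```text
t: 13.65
tcp_pos: [0.5497, 0.1042, 0.242]
tool_rot: [-157.6, -0.2, 100.7]
contact_force: [0.8, 0.2, 0.0]
grip_width: 0.0423
t 13.65 shift [-185.9   66.8   31.3] rot [17.62 -0.14  0.12]
```

```bash
python3 -m handwheel '[[[-45,16,7,4.5,0,0,50],[-90,32,14,9,0,0,50],[-135,48,22,13.5,0,0,50],[-178,66,31,17.6,0,0,50],[-185,67,31,17.6,0,0,50]]]' 60; python3 -m handwheel '[[[0,0,0,0,0,0,50]]]'
python3 - <<'E'
from h import *
go(SK+0.005*a,RL)
c=robot.calibration('wrist')
cv2.imwrite('pics/w11.png',robot.get_image('wrist'))
print(proj('wrist',[SK+.018*a,SK-.018*a],c)); import pickle; pickle.dump(c,open('w11.pkl','wb'))
E
```

```text
t: 14.15
tcp_pos: [0.6347, -0.071, 0.1785]
tool_rot: [-139.6, -0.2, 100.5]
contact_force: [-0.9, -0.1, -1.4]
grip_width: 0.0427
t: 14.25
tcp_pos: [0.6334, -0.0676, 0.1848]
tool_rot: [-140.0, -0.3, 100.6]
contact_force: [-0.0, 1.1, 0.4]
grip_width: 0.0423
t 14.25 shift [ -1.9  11.3 118.8] rot [-0.04 -0.27  0.09]
[[310.35054393 268.19499911]
 [310.68068458 249.26988263]]
```

View pics/w11.png

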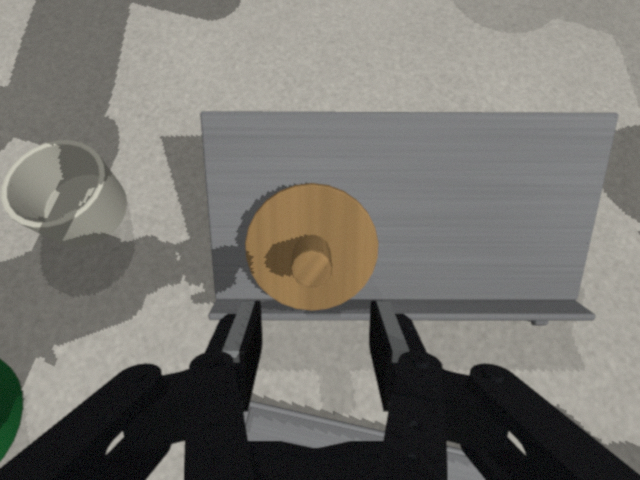

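```bash
python3 -m handwheel '[[[-1,6,40,0,0,0,50],[-1,11,80,0,0,0,50],[-1,11,105,0,0,0,50],[-1,11,112,0,0,0,50],[-1,11,112,0,0,0,50]]]' 60; python3 -m handwheel '[[[0,0,0,0,0,0,50]]]'
python3 - <<'E'
from h import *
go(SK+0.005*a,RL)
crop('pics/w11.png','pics/w11c.png',0,120,140,260,4)
E
```

```text
t: 14.8
tcp_pos: [0.5715, -0.0774, 0.0978]
tool_rot: [-140.4, -0.1, 100.8]
contact_force: [0.2, 0.4, -0.1]
grip_width: 0.0425
t: 14.9
tcp_pos: [0.5734, -0.0779, 0.0981]
tool_rot: [-140.6, -0.1, 100.8]
contact_force: [0.0, 0.6, -0.2]
grip_width: 0.0425
t 14.9 shift [-2.3  1.9 13.3] rot [0.6  0.03 0.12]
```

View pics/w11c.png

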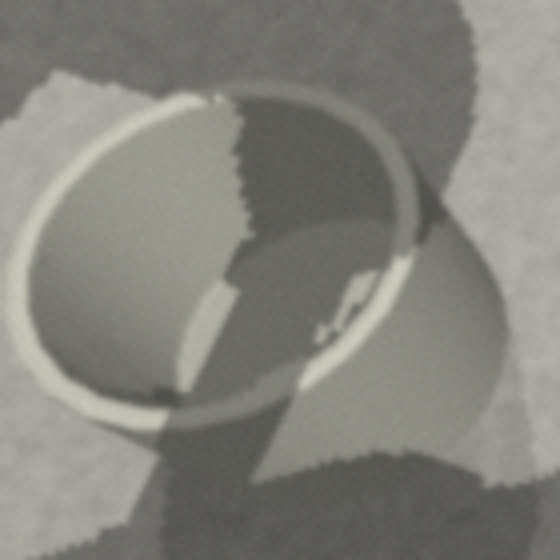

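```bash
python3 -m handwheel '[[[-1.4,2,6,0.5,0,0,50],[-1.4,2,11,0.5,0,0,50],[-1.4,2,12.5,0.5,0,0,50],[-1.4,2,12.5,0.5,0,0,50]]]' 60
python3 - <<'E'
from h import *
go(SK+0.005*a,RL)
import pickle
c=pickle.load(open('w11.pkl','rb'))
px=np.array([(8,290),(100,130),(200,92),(300,83),(390,145),(418,215),(408,265),(305,388),(200,428),(100,420),(40,370),(25,210)])/4+[0,120]
P=onz('wrist',px,.05,c)[:,:2]
A=np.c_[2*P,np.ones(len(P))]; s=np.linalg.lstsq(A,(P**2).sum(1),rcond=None)[0]; r=np.sqrt(s[2]+s[0]**2+s[1]**2)
print(s[:2],r, np.round((np.linalg.norm(P-s[:2],axis=1)-r)*1000,1))
cv2.imwrite('pics/w12.png',robot.get_image('wrist'))
E
```

```text
t: 15.3
tcp_pos: [0.5659, -0.0813, 0.0848]
tool_rot: [-139.8, -0.1, 100.7]
contact_force: [-0.3, -0.4, -0.2]
grip_width: 0.0426
t 15.3 shift [-0.4 -0.4 -2. ] rot [-0.18 -0.08  0.11]
[ 0.52637922 -0.30089437] 0.04018534212942598 [-0.6  1.  -0.9  0.5 -1.1  0.2  0.1  0.5  0.6  0.2 -1.6  1. ]
```

View pics/w12.png

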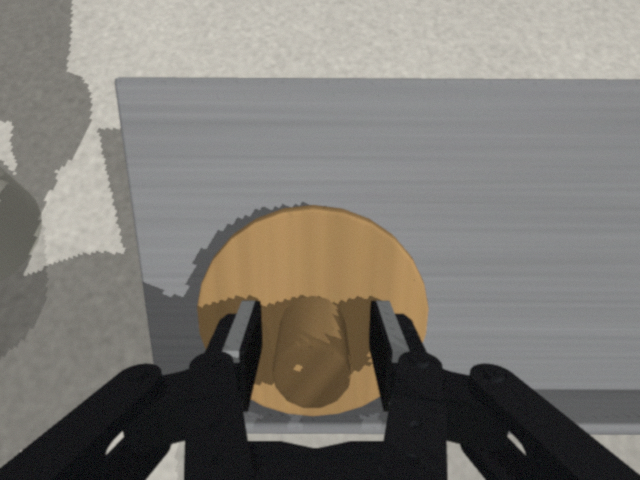

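```bash
python3 -m handwheel '[[[0,0,-2,0,0,0,50],[0,0,-2,0,0,0,10],[0,0,-2,0,0,0,10],[0,0,-2,0,0,0,10],[0,0,-2,0,0,0,10]]]' 60
python3 - <<'E'
from h import *
go(SK+0.005*a,RL)
E
```

```text
t: 15.85
tcp_pos: [0.5678, -0.0811, 0.087]
tool_rot: [-139.9, -0.1, 100.7]
contact_force: [2.3, 0.3, 2.0]
grip_width: 0.0245
t 15.85 shift [-0.2 -0.4  0.9] rot [-0.07 -0.04  0.09]
```

```bash
python3 -m handwheel '[[[0,0,-15,0,0,0,10],[0,0,-40,0,0,0,10],[0,0,-80,0,0,0,10],[0,0,-90,0,0,0,10]]]' 60
python3 - <<'E'
from h import *
print(onz('top',[(421,183)],.09))
RV=R.from_euler('xyz',[180,0,100.7],degrees=True)
go([0.5264,-0.3005,0.15],RV)
E
```

```text
t: 16.25
tcp_pos: [0.6268, -0.0701, 0.1573]
tool_rot: [-140.2, -0.0, 100.8]
contact_force: [-0.0, 0.1, -0.5]
grip_width: 0.0246
[[ 0.69319109 -0.31621999  0.09      ]]
t 16.25 shift [-207.6 -104.2   96.3] rot [-3.984e+01 -1.000e-02  8.000e-02]
```

```bash
python3 -m handwheel '[[[-35,-35,-8,-5,0,0,10],[-75,-60,8,-13,0,0,10],[-115,-80,28,-21,0,0,10],[-155,-95,50,-29,0,0,10],[-195,-107,75,-37,0,0,10]]]' 60
python3 - <<'E'
from h import *
RV=R.from_euler('xyz',[180,0,100.7],degrees=True)
go([0.5264,-0.3005,0.14],RV)
E
```

```text
t: 16.75
tcp_pos: [0.5318, -0.2873, 0.1672]
tool_rot: [-177.2, 0.0, 100.8]
contact_force: [1.2, -0.6, -1.9]
grip_width: 0.0244
t 16.75 shift [-11.9  -6.4  27.6] rot [-2.78  0.03  0.07]
```

```bash
python3 -m handwheel '[[[-12,-6.4,10,-2.7,0,0,10],[-12,-6.4,27,-2.7,0,0,10],[-12,-6.4,27,-2.7,0,0,10],[-12,-6.4,27,-2.7,0,0,10]]]' 60
python3 - <<'E'
from h import *
RV=R.from_euler('xyz',[180,0,100.7],degrees=True)
go([0.5264,-0.3005,0.095],RV)
for n in ('side','wrist'): cv2.imwrite(f'pics/{n}13.png',robot.get_image(n))
crop('pics/side13.png','pics/side13c.png',290,100,430,240,4)
E
```

```text
t: 17.15
tcp_pos: [0.5266, -0.2988, 0.1393]
tool_rot: [-179.5, -0.2, 100.7]
contact_force: [-0.4, -0.4, -0.5]
grip_width: 0.0246
t 17.15 shift [-1.8 -0.1 44.3] rot [-0.54 -0.23  0.04]
```

View pics/side13c.png

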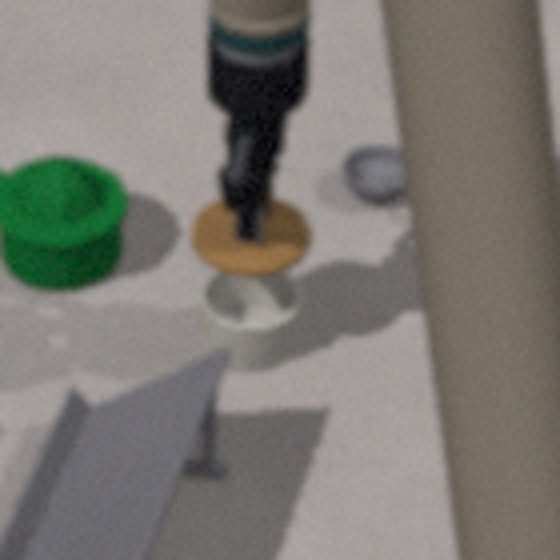

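View pics/wrist13.png

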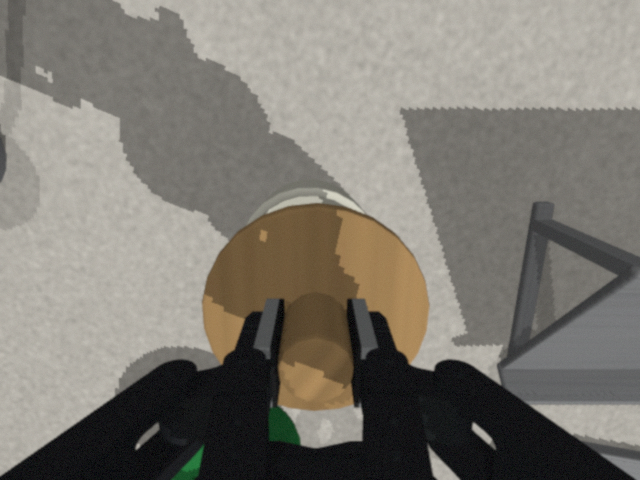

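```bash
python3 -m handwheel '[[[-3.2,0,20,-0.4,0,0,10],[-3.2,0,38,-0.4,0,0,10],[-3.2,0,42,-0.4,0,0,10],[-3.2,0,42,-0.4,0,0,10],[-3.2,0,42,-0.4,0,0,10]]]' 60
python3 - <<'E'
from h import *
RV=R.from_euler('xyz',[180,0,100.7],degrees=True)
go([0.5264,-0.302,0.082],RV)
cv2.imwrite('pics/w14.png',robot.get_image('wrist'))
cv2.imwrite('pics/s14.png',robot.get_image('side'))
crop('pics/s14.png','pics/s14c.png',320,140,400,220,7)
E
```

```text
t: 17.75
tcp_pos: [0.5286, -0.3026, 0.099]
tool_rot: [180.0, -0.0, 100.8]
contact_force: [0.4, 0.6, -0.7]
grip_width: 0.0245
t 17.75 shift [ 1. -2. 17.] rot [ 0.02 -0.05  0.1 ]
```

View pics/w14.png

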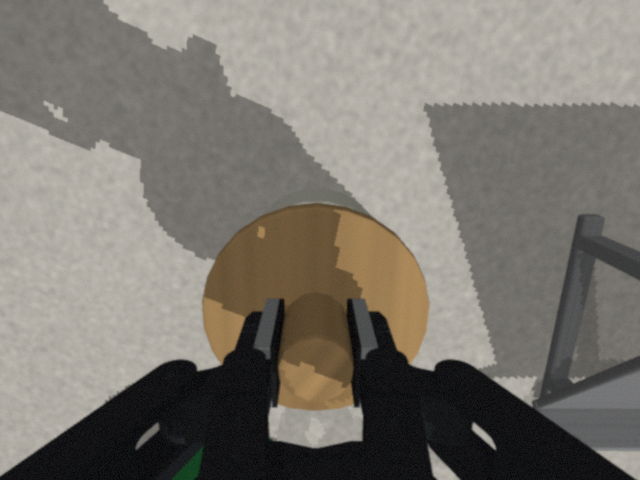

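View pics/s14c.png

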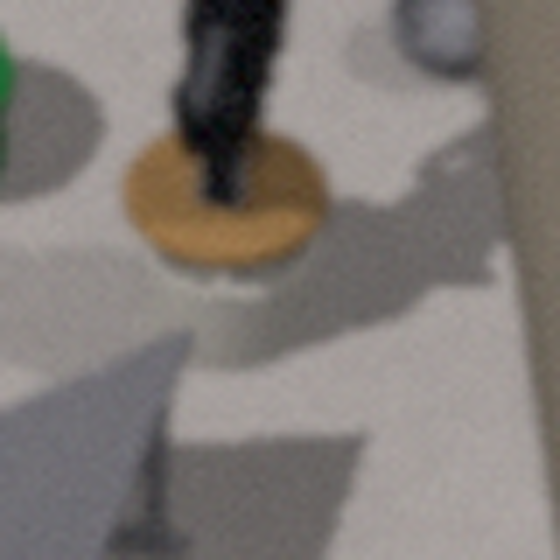

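```bash
python3 -m handwheel '[[[0.5,-2,0,0,0,0,10],[0.5,-2,4,0,0,0,10],[0.5,-2,8,0,0,0,10],[0.5,-2,12,0,0,0,10],[0.5,-2,12,0,0,0,10]]]' 60; python3 -m handwheel '[[[0,0,2,0,0,0,10],[0,0,3,0,0,0,10],[0,0,3,0,0,0,10]]]'
```

```text
t: 18.35
tcp_pos: [0.525, -0.3021, 0.0852]
tool_rot: [-179.9, -0.2, 100.7]
contact_force: [-1.3, -0.2, -0.4]
grip_width: 0.0244
t: 18.65
tcp_pos: [0.5255, -0.3023, 0.0829]
tool_rot: [-179.9, -0.1, 100.7]
contact_force: [0.4, 0.7, -1.6]
grip_width: 0.0242
```

```bash
python3 -m handwheel '[[[0,0,1.5,0,0,0,10],[0,0,1.5,0,0,0,10]]]'; python3 -m handwheel '[[[0,0,1,0,0,0,10],[0,0,1,0,0,0,10]]]';python3 -m handwheel '[[[0,0,1,0,0,0,10],[0,0,1,0,0,0,10]]]'
```

```text
t: 18.85
tcp_pos: [0.5255, -0.3024, 0.0815]
tool_rot: [-180.0, -0.1, 100.7]
contact_force: [-0.8, 0.5, -1.9]
grip_width: 0.0247
t: 19.05
tcp_pos: [0.5256, -0.3024, 0.0806]
tool_rot: [-180.0, -0.1, 100.7]
contact_force: [0.0, 0.4, -1.9]
grip_width: 0.0246
t: 19.25
tcp_pos: [0.5257, -0.3024, 0.0805]
tool_rot: [-180.0, -0.1, 100.7]
contact_force: [-1.3, 0.7, 4.2]
grip_width: 0.0246
```

Contact at 0.0805, the height expected for a seated lid. One more mm, then release.

```bash
python3 -m handwheel '[[[0,0,1,0,0,0,10],[0,0,1,0,0,0,10]]]'; python3 -m handwheel '[[[0,0,-1.5,0,0,0,10],[0,0,-1.5,0,0,0,45],[0,0,-1.5,0,0,0,45],[0,0,-1.5,0,0,0,45]]]' 40; python3 -m handwheel '[[[0,0,-20,0,0,0,50],[0,0,-60,0,0,0,50],[0,0,-105,0,0,0,50],[0,0,-150,0,0,0,50],[0,0,-150,0,0,0,50]]]'
python3 - <<'E'
from h import *
import pickle
pickle.dump(robot.calibration('wrist'),open('w15.pkl','wb'))
for n in ('wrist','side','top'): cv2.imwrite(f'pics/{n}15.png',robot.get_image(n))
E
```

```text
t: 19.45
tcp_pos: [0.5257, -0.3024, 0.0805]
tool_rot: [180.0, -0.1, 100.7]
contact_force: [-1.7, 1.1, 10.8]
grip_width: 0.0244
t: 19.85
tcp_pos: [0.5255, -0.3024, 0.0798]
tool_rot: [-179.9, -0.1, 100.7]
contact_force: [0.3, 0.5, -0.3]
grip_width: 0.0383
t: 20.35
tcp_pos: [0.5289, -0.3049, 0.2372]
tool_rot: [179.5, 0.5, 100.7]
contact_force: [0.5, -1.0, -0.2]
grip_width: 0.0424
```

View pics/wrist15.png

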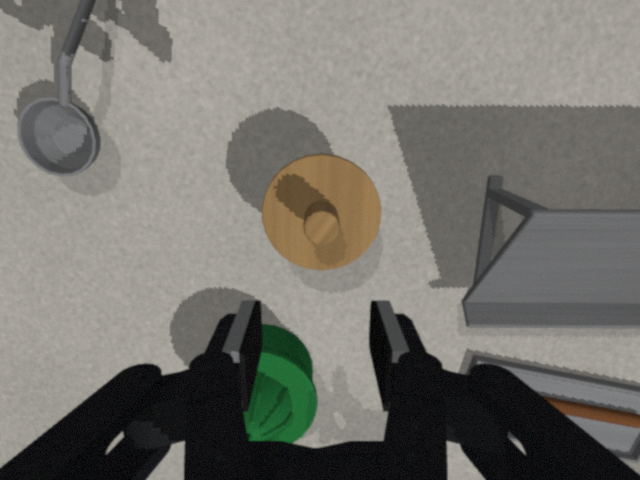

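View pics/side15.png

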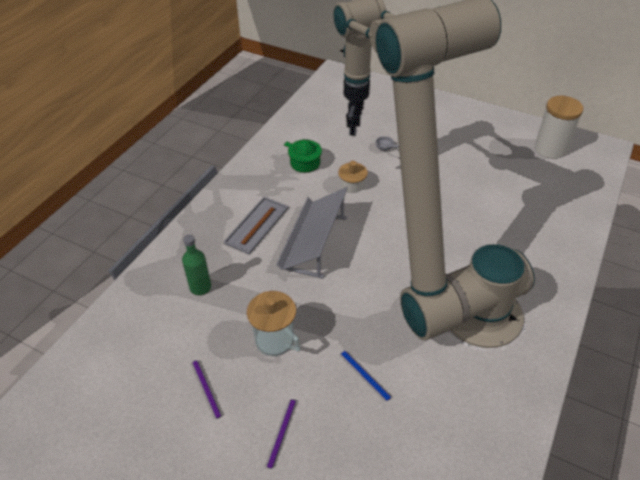

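View pics/top15.png

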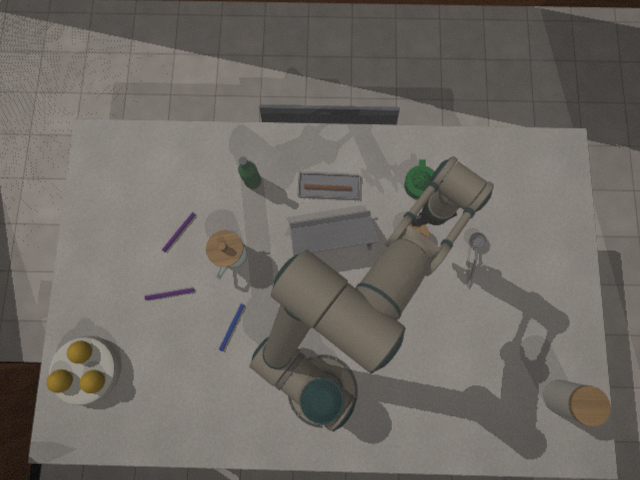

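Run:
```python
from h import *
import pickle
for im,f,rim,kn,cx,rad in (('wrist10','w10',.125,(313.5,252),(313,228),105),('wrist15','w15',.05,(322,227),(322,212),75)):
    c=pickle.load(open(f+'.pkl','rb')); I=cv2.imread(f'pics/{im}.png'); h=cv2.cvtColor(I,cv2.COLOR_BGR2HSV)
    m=cv2.inRange(h,(8,80,30),(25,255,255)); z=np.zeros_like(m); cv2.circle(z,cx,rad,255,-1); m&=z
    ct=max(cv2.findContours(m,cv2.RETR_EXTERNAL,cv2.CHAIN_APPROX_NONE)[0],key=cv2.contourArea)
    hu=cv2.convexHull(ct).reshape(-1,2)
    P=onz('wrist',hu,rim+.008,c)[:,:2]
    A=np.c_[2*P,np.ones(len(P))]; s=np.linalg.lstsq(A,(P**2).sum(1),rcond=None)[0]; r=np.sqrt(s[2]+s[0]**2+s[1]**2)
    print(f,'disc',s[:2],r,'res',np.abs(np.linalg.norm(P-s[:2],axis=1)-r).max(),'knob top',onz('wrist',kn,rim+.044,c))
c=pickle.load(open('w15.pkl','rb'))
crop('pics/side15.png','pics/s15a.png',235,280,315,360,7); crop('pics/side15.png','pics/s15b.png',315,140,395,210,7); crop('pics/wrist15.png','pics/w15c.png',210,100,410,320,2.7)
s=robot.observe(); print(s['t'],s['joint_positions'])
```

```text
w10 disc [0.44722316 0.32635725] 0.059365982936223124 res 0.0003866964497881778 knob top [[0.44711042 0.32651348 0.169     ]]
w15 disc [ 0.52554629 -0.30134509] 0.04637572373822132 res 0.000327224382860522 knob top [[ 0.52525616 -0.30082922  0.094     ]]
20.5 [-3.65292883e+01  1.92390654e+01  8.41628705e+01  5.64187822e-02
  7.67673848e+01 -1.37286792e+02]
```

View pics/s15a.png

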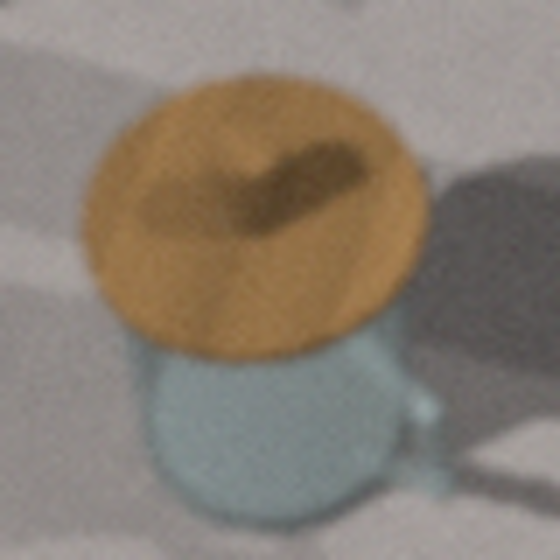

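View pics/s15b.png

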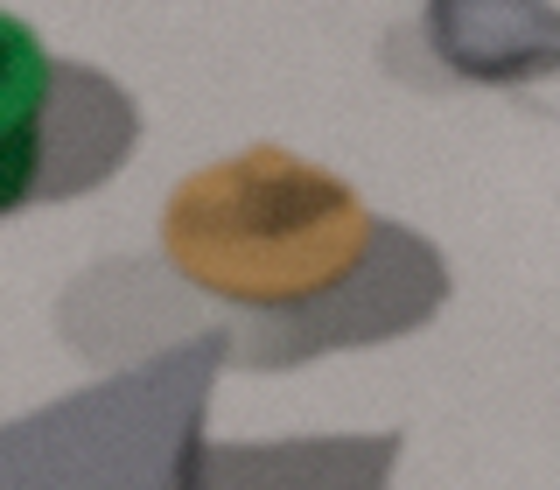

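View pics/w15c.png

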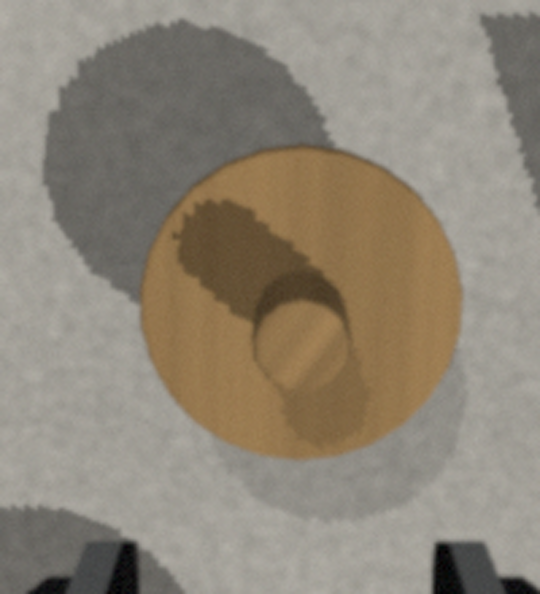

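```bash
python3 -m handwheel '[[[0,0,0,0,0,0,50],[0,0,0,0,0,0,50],[0,0,0,0,0,0,50]]]'
python3 - <<'E'
from h import *
print(onz('top',[(304,188),(352,188.5)],.014)); print(robot.close_job())
E
```

```text
t: 20.8
tcp_pos: [0.5253, -0.3024, 0.2287]
tool_rot: [-179.9, -0.2, 100.7]
contact_force: [-0.4, 0.0, -0.2]
grip_width: 0.0426
[[ 0.69162783  0.08439752  0.014     ]
 [ 0.69333271 -0.08674814  0.014     ]]
the job is handed in; nothing more can be done
None
```

The job was handed in at 20.8 s: the stick is in the tray and both lids are on their vessels. The hand-in gives no verdict, so these are my own last checks.

- **Stick:** it lies flat along the tray, centred at about (0.692, -0.001). The tray's middle is (0.700, -0.006), so it is off by about 8 mm across and 5 mm along (limits 36 and 45 mm).
- **Wide lid on the jug:** I lowered it in the gripper until it met firm contact, about 1 to 2 mm below the height I had worked out for the rim, then released it. The disc and the knob top agree within 0.2 mm, so it is level. It is 1 to 2 mm from the measured jug centre (limit 8 mm).
- **Small lid on the ramekin:** I set it down the same way, with firm contact again 1 to 2 mm lower than I had worked out. The disc and the knob top agree within 0.6 mm, and it is about 1 mm from the measured ramekin centre.
- **Bystanders:** the squeezer, bottle and ladle look unmoved in the final side and top views. The gripper was open and clear of everything, with about 0 N on it.

**Readings that disagreed:**
- The jug centre differed by 2 to 3 mm between the two wrist pictures. My first estimate from the side picture was 10 mm off, because the front of the glass rim is hard to see there. Drawing the rim's outline over the side and top pictures agreed with the wrist value, so I used that.
- The arm often stopped a few millimetres from where it was sent, so I measured again before each grasp and each final lowering.

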